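# Lock a rod foot into the apparatus rail

## Robot

A 7-joint arm with a two-finger parallel gripper is mounted at the origin on the work surface. World frame = base frame: x ahead of the robot, y to its left, z up, the work surface at z = 0. Lengths are in m, angles in rad, forces in N, time in s.
With the tool pointing down it reaches from about 0.425 to 0.875 m from the base axis. Payload 9.9 kg.
Tool frame: the origin (TCP) lies between the finger pads; the fingertips stand ahead of it and the grasp point (between the pads) lies 5 mm behind it (manip.finger_overhang is the y of the fingertips in the tool frame, in m); y points along the fingers, x is the direction in which the jaws open and shut, and the axes are right-handed (so a half turn about y gives the same grasp; the last joint's range is limited). The gripper opens to 85 mm and grips with 20 to 120 N. Pads are 22 mm wide; open, the fingers measure 114 mm over their backs; the gripper's body (76 mm by 85 mm) begins 54 mm behind the grasp point. The pads swing forward as they close: fully open they stand 13 mm farther back than shut.
Start: joints at [-1.243, 0.576, 0.025, 1.437, -0.015, 1.129, -0.057], TCP at [0.27, 0.619, 0.245] pointing down, gripper open.
Joint ranges: [-2.76, 2.76], [-0.34, 2.15], [-1.52, 1.57], [0.19, 2.46], [-1.09, 4.23], [0.17, 1.99], [-2.82, 2.82]. Speed limits (rad/s): [2.22, 2.22, 3.01, 3.01, 3.14, 3.14, 3.14].

## Interface

Orientations are given as a unit quaternion [x, y, z, w].
In Python, from workcell import manip, cams gives the robot as it stands. The module is installed in compiled form; this text tells all that it offers.
- The arm moves only by the tool jog_arm, never from a script. Its arguments are lists of equal length, an entry for each row: "delta_pos": the shift along the world's x, y, z in mm, a list of three; "turn": the turn, a rotation vector about the world's x, y, z in rad, a list of three. A call has 1 to 10 rows; each row is the pose to reach, as a shift and turn from the pose commanded when the call began; what a row does not reach only later rows make up. A row lasts 1/12 s, in which the tool goes at most 41.7 mm and 7.16 degrees, less where a joint would pass 70% of its speed; a pose out of reach is approached as far as the arm can. A call with a gripper value outside its range is refused whole. "gripper" is the finger opening in mm, from 0 to 85.4, set as the call begins (left out, the last holds). The fingers move at their own pace and stop on an object; "force" is the grip in N (left out, the last holds). Time passes only in rows, so rows that repeat a pose let the fingers close. It gives the time, the measured TCP pose, the force and the opening at its end, in the units of the state.
- manip.observe(): the state, without advancing time (a new reading comes with each control period).
- cams.snapshot(name): name is "scene" or "top" or "wrist"; returns a dict with "frame" (384x512x3 uint8, red, green, blue), "camera_matrix" (3x3 intrinsics, pixels), "pose" (4x4, takes a point from camera to world coordinates); the wrist camera has in their place "tool_from_camera" (4x4, takes a point from camera to tool coordinates, whose origin is the TCP and whose axes are the tool frame's). Camera axes: x right, y up, looking along -z (the intrinsics and any distortion apply to the point x, -y, -z); pixel columns grow to the right and rows downward; lengths in m; the calibration is good to about 2 mm. A picture is of the moment at which its call begins: read the wrist's pose just before it. There is no depth.
- manip.sign_off(): hands the job in, once; it reports no verdict.
The state is a dict: "clock": time; "joints": joint angles; "dq": joint speeds; "joint_torque": joint torques, N m; "position": TCP position; "orientation": TCP orientation; "force": force on the tool from outside, world axes, zero at the start; "ft_torque": the same for the moment, N m; "opening": finger opening in m.
Only numpy, scipy, OpenCV 4.12 (cv2) and the standard library are available. Lean on these libraries where they do the work, as an engineer would, in place of code of your own. Each camera call takes 0.05 s, during which the arm holds its last target.

## Task

Take the rod foot with the two flat sides out of the wooden block, lower its hammer head into the slot of the apparatus rail and slide it along gently until its round plate bears on the sprung tip of the carriage's stop screw, without shifting the carriage. Then press it down against its spring just far enough to free the teeth, never leaning hard on it or forcing it, twist it a quarter turn clockwise and let the spring draw the teeth up under the lips, so that it stands locked and still bearing on the stop. Let go, and leave the other accessories and the glassware where they are.

Things in the scene. Friction and masses are not known exactly. Their poses are not given: they have to be found in the camera images.
- foot: Rod foot, bare steel, about 0.3 kg, about 78 mm tall, standing in one of the 3 pockets of the wooden block. Unlike its neighbours it has a hub with two flat sides (block 24 x 36 x 42 mm, shallow dark bore on top, black thumbscrew at one end). Origin: on the axis, level with the underside of its round plate when the spring is at rest; z up, y along the hammer head and the flats, x across the flats.
- foot_grip (a point): Middle of the foot's hub, 52 mm above the foot's origin. The hub is 24 mm across its flats (along x) and 36 mm along them (y; the thumbscrew reaches to y = +35 mm) and spans 26 to 68 mm above the origin. Grip the flats from above.
- foot_head (a point): Underside of the hammer head, 10 mm below the foot's origin. Head 34 mm long (y), 20 mm wide (x), its plate 6 mm thick, with 2.5 mm high teeth on top at both ends and two opposite corners rounded: in the rail it can turn clockwise only (seen from above), and meets a stop 0 to 10 degrees past the quarter turn.
- foot_plate: The foot's sprung round plate, 44 mm across, 5 mm thick. Origin: centre of its underside. Pressed on the rail it gives from 5 N on, 1.5 N per mm, to the end of its travel at 8 mm (17 N), where it is rigid: never press it with more than 35 N. The head turns only when pushed down more than 5.5 mm (13.5 N); locked, the foot stays 3 mm down, held by the teeth.
- rail: Aluminium strut rail, 41 mm wide (x), 41 mm high, 360 mm long (y), fixed to the bench, yaw varies. Origin: centre of its underside, so its top is at 41 mm. The slot in the top runs the whole length along y: 22 mm wide with rounded edges; its lips are turned down 7 mm; inside it is 36 mm wide and 38 mm deep.
- carriage: Carriage clamped near the rail's -y end, carrying a 12 mm rod, 220 mm tall, at y = -38 mm, with boss and clamp. Grey plate 44 x 110 x 8 mm on the rail's top, with a 13 mm high upstand at its +y end. Origin: centre of the plate's underside. Held by friction only, it slips at about 14 N: keep below 10 N.
- carriage_face (a point): Middle of the carriage's +y end, 55 mm from its origin, at the level of the rail's top. A stop screw sticks out of it along +y, 6.5 mm above the rail. Its 10 mm tip stands 5 to 40 mm out, set anew each time and not measured: find it by feel. The tip is sprung, gives from 1.5 N on, 1 N per mm, 3 mm in all, and then is rigid. The free slot lies on the +y side.
- knob_foot: Another accessory in the block: round black knob 38 mm across on the same round plate, no flats. Origin level with the block's top. To be left alone.
- stub_rod: Another accessory in the block: short upright 12 mm rod, 106 mm tall, on the same round plate. Origin level with the block's top. To be left alone.
- block: Wooden accessory block, fixed, 64 (x) x 216 (y) x 30 mm high, with three pockets in a row along y at -70, 0 and +70 mm, each 24 x 38 mm and 22 mm deep, the long side along y. The accessories stand in them with their round plates on the block's top; which is in which pocket varies. Origin: centre of its underside.
- rail_slot (a point): Centre of the slot at the level of the rail's top, 41 mm above the rail's origin. Lowered far enough, the head hangs in the slot and the foot's round plate rests on the rail with the foot's origin at this level.
- conical_flask: Conical glass flask, 84 mm across, 119 mm tall, beyond the rail. Origin: centre of its base. To be left alone.
- measuring_cylinder: Glass measuring cylinder, 68 mm foot, 219 mm tall, beyond the rail on the right. Origin: centre of its base. To be left alone.
- volumetric_flask: Glass volumetric flask, 72 mm across, 206 mm tall, beyond the rail on the left. Origin: centre of its base. To be left alone.
Not all that is in view belongs to the job. What is shaped like the foot but blue or red is not meant.

How it is judged:
By the outcome, as a careful person would: the job done as asked, in the order asked, and still so for the second after the job is handed in, with the robot touching nothing.
It also fails if it takes over 67 s, if anything falls off the work surface, if the arm or the gripper's body presses on something with over 40 N, if the wrist force passes 120 N, or if a joint passes its speed limit or range.

## Working session

There is one attempt and no reset: what is moved stays moved. The work goes in short steps, Python scripts to look and compute and a tool call to move; the robot and the scene stay as the last step left them, time stands still between calls to the robot, and variables do not carry over. Pictures are saved under pics/ and viewed, and the job is handed in when it is done.

Besides the shell and the picture viewer there is one more tool, called as name(argument=value, ...) on one line, values as JSON. jog_arm: Moves the arm, as the interface text tells. Its arguments: {"type":"object","properties":{"delta_pos":{"type":"array"},"turn":{"type":"array"},"gripper":{"type":"number"},"force":{"type":"number"}},"required":["delta_pos","turn"]}

```bash
mkdir -p pics; cat > h.py <<'E'
import numpy as np, cv2
from workcell import manip, cams
from scipy.spatial.transform import Rotation as R
def snap(name, fn=None):
    st=manip.observe(); s=cams.snapshot(name)
    if 'pose' not in s:
        T=np.eye(4); T[:3,:3]=R.from_quat(st['orientation']).as_matrix(); T[:3,3]=st['position']
        s['pose']=T@np.array(s['tool_from_camera'])
    if fn: cv2.imwrite('pics/'+fn, s['frame'][:,:,::-1])
    return s
def ray(s,u,v):
    K=np.array(s['camera_matrix']); P=np.array(s['pose'])
    d=np.linalg.inv(K)@np.array([u,v,1.]); d=np.array([d[0],-d[1],-d[2]])
    return P[:3,3], P[:3,:3]@d
def onz(s,u,v,z):
    o,d=ray(s,u,v); return o+d*(z-o[2])/d[2]
def proj(s,p):
    K=np.array(s['camera_matrix']); P=np.array(s['pose'])
    c=P[:3,:3].T@(np.array(p)-P[:3,3]); c=np.array([c[0],-c[1],-c[2]]); q=K@c; return q[:2]/q[2]
E
python3 - <<'E'
from h import *
import pickle
d={}
for n in ['scene','top','wrist']:
    d[n]=snap(n,n+'0.png'); print(n,[k for k in d[n]],np.round(d[n]['camera_matrix'],1).tolist(),np.round(d[n]['pose'],3).tolist())
pickle.dump(d,open('s0.pkl','wb'))
print(manip.observe(), manip.finger_overhang)
E
```

```text
scene ['frame', 'camera_matrix', 'pose'] [[468.9, 0.0, 267.2], [0.0, 468.9, 190.7], [0.0, 0.0, 1.0]] [[-0.798, -0.349, 0.491, 1.198], [0.602, -0.43, 0.673, 0.931], [-0.024, 0.833, 0.553, 0.817], [0.0, 0.0, 0.0, 1.0]]
top ['frame', 'camera_matrix', 'pose'] [[388.8, 0.0, 246.9], [0.0, 388.8, 191.2], [0.0, 0.0, 1.0]] [[-0.019, 0.981, -0.191, 0.335], [-1.0, -0.019, 0.0, 0.051], [-0.003, 0.191, 0.982, 1.281], [0.0, 0.0, 0.0, 1.0]]
wrist ['frame', 'camera_matrix', 'tool_from_camera', 'pose'] [[345.6, 0.0, 252.9], [0.0, 345.6, 189.7], [0.0, 0.0, 1.0]] [[0.4, -0.874, -0.275, 0.199], [0.916, 0.381, 0.121, 0.649], [-0.001, -0.301, 0.954, 0.373], [0.0, 0.0, 0.0, 1.0]]
{'clock': 0.15, 'joints': array([-1.24284013,  0.57632702,  0.02486278,  1.43773971, -0.01498871,
        1.12900342, -0.05651222]), 'dq': array([ 0.001968  , -0.00147377,  0.00053598, -0.00259792,  0.00085506,
       -0.00093463,  0.00197999]), 'joint_torque': array([ 2.84280890e-03, -7.66262484e+01,  2.25259557e+00, -2.86182100e+01,
        1.55115046e-02,  9.83073172e-03,  4.38802010e-05]), 'position': array([0.27001274, 0.61827095, 0.24464033]), 'orientation': array([ 0.59192503,  0.38686514, -0.38759765, -0.59137822]), 'force': array([ 0.0998301 , -0.79483156,  0.61631503]), 'ft_torque': array([-0.00374784, -0.01669339, -0.02686102]), 'opening': 0.08562074975204408} 0.014
```

View pics/scene0.png

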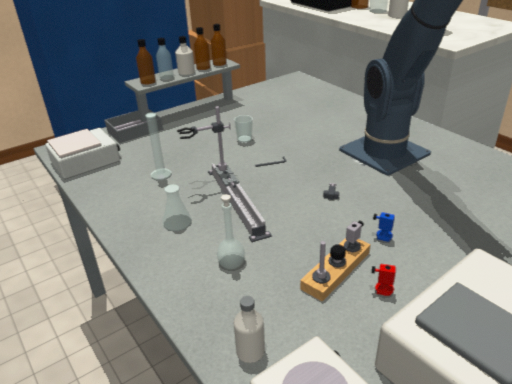

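View pics/top0.png

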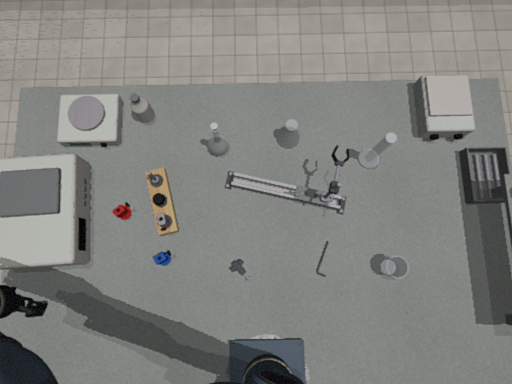

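View pics/wrist0.png

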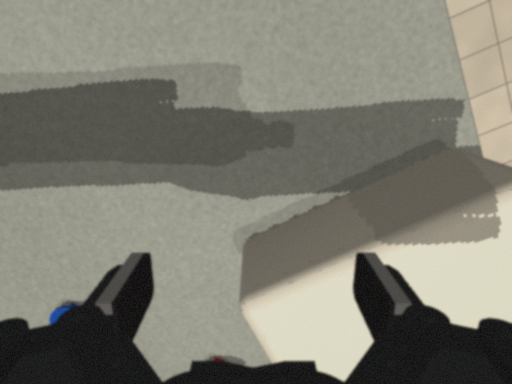

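The foot candidates are the steel hub in the block (scene 354,233; top 163,221), a blue one (scene 385,226) and a red one (scene 385,279). The steel hub with flats and a thumbscrew is the one that fits, so I'll enlarge it to confirm.

```bash
python3 - <<'E'
import cv2
a=cv2.imread('pics/top0.png'); b=cv2.imread('pics/scene0.png')
cv2.imwrite('pics/c1.png',cv2.resize(a[160:245,135:190],None,fx=7,fy=7,interpolation=cv2.INTER_CUBIC))
cv2.imwrite('pics/c2.png',cv2.resize(a[160:220,215:355],None,fx=5.7,fy=5.7,interpolation=cv2.INTER_CUBIC))
cv2.imwrite('pics/c3.png',cv2.resize(b[205:305,290:410],None,fx=6,fy=6,interpolation=cv2.INTER_CUBIC))
E
```

```text
(no output)
```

View pics/c1.png

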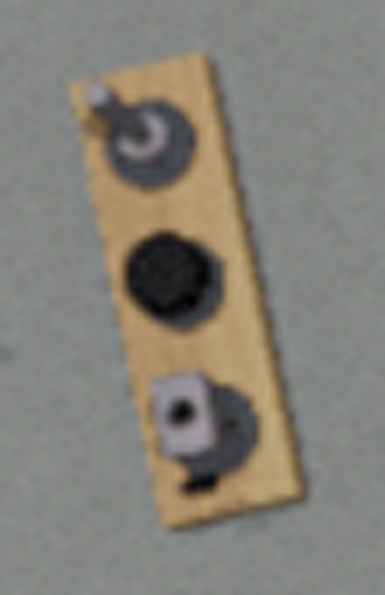

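View pics/c2.png

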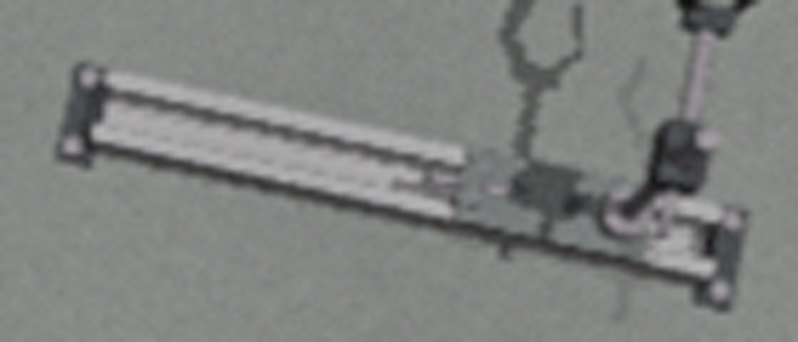

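View pics/c3.png

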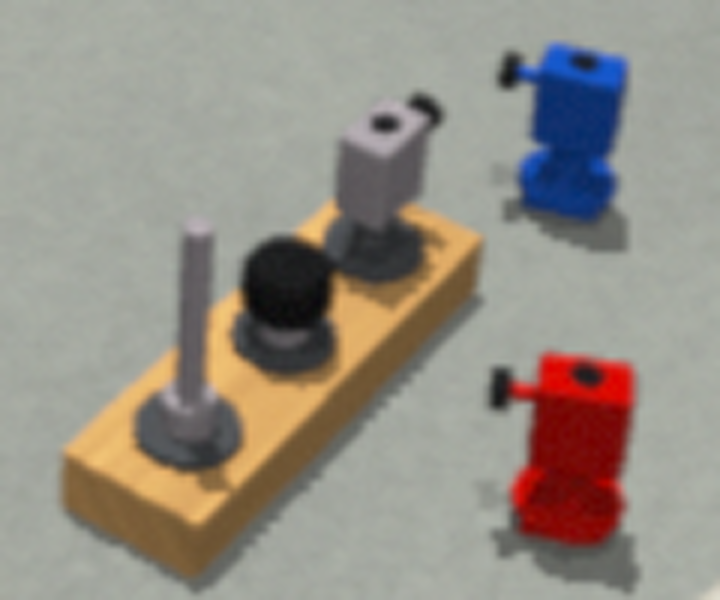

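The crops confirm it: the steel hub with flats, bore and black thumbscrew stands in the block pocket nearest the robot (top 161,219), with the thumbscrew pointing at the robot. Its neighbours are the knob and the stub rod.

```bash
python3 - <<'E'
from h import *
import pickle
d=pickle.load(open('s0.pkl','rb')); t=d['top']; s=d['scene']
def c(x,y,f,ox,oy): return (x+.5)/f-.5+ox,(y+.5)/f-.5+oy
p=c(182,412,7,135,160); print('bore top',onz(t,*p,0.098))
q=c(384,123,6,290,205); print('bore scene',onz(s,*q,0.098))
for nm,xy in dict(k1=(72,84),k2=(207,54),k3=(304,495),k4=(167,527)).items():
    print('block',nm,onz(t,*c(*xy,7,135,160),0.03))
for nm,xy in dict(stub=(150,145),knobplate=(178,283),footplate=(222,430)).items():
    print(nm,onz(t,*c(*xy,7,135,160),0.033))
f=5.7
for nm,xy in dict(La=(88,78),Lb=(72,146),Ra=(736,220),Rb=(720,290)).items():
    print('rail screws',nm,onz(t,*c(*xy,f,215,160),0.01))
for nm,xy in dict(tipend=(395,185),face=(455,190)).items():
    print(nm,onz(t,*c(*xy,f,215,160),0.05))
for nm,xy in dict(slotL=(103,113),slotR=(455,190)).items():
    print(nm,onz(t,*c(*xy,f,215,160),0.041))
# tool axes
st=manip.observe(); M=R.from_quat(st['orientation']).as_matrix(); print(np.round(M,3))
print(np.round(cams.snapshot('wrist')['tool_from_camera'],3))
E
```

```text
bore top [0.48478838 0.31701729 0.098     ]
bore scene [0.48474271 0.31397631 0.098     ]
block k1 [0.65056829 0.38809321 0.03      ]
block k2 [0.66397144 0.32447    0.03      ]
block k3 [0.45398612 0.27526485 0.03      ]
block k4 [0.44050449 0.33790854 0.03      ]
stub [0.61956715 0.34965879 0.033     ]
knobplate [0.55346703 0.33490581 0.033     ]
footplate [0.48434933 0.31297392 0.033     ]
rail screws La [0.64415239 0.10680141 0.01      ]
rail screws Lb [0.60336238 0.11660398 0.01      ]
rail screws Ra [ 0.55189549 -0.26930067  0.01      ]
rail screws Rb [ 0.51102576 -0.25734381  0.01      ]
tipend [ 0.56883394 -0.06790131  0.05      ]
face [ 0.56530385 -0.10169006  0.05      ]
slotL [0.61580192 0.09706196 0.041     ]
slotR [ 0.56699044 -0.10280954  0.041     ]
[[ 0.4   -0.    -0.916]
 [ 0.916 -0.001  0.4  ]
 [-0.001 -1.    -0.   ]]
[[ 1.     0.    -0.    -0.   ]
 [-0.     0.301 -0.954 -0.128]
 [-0.     0.954  0.301  0.078]
 [ 0.     0.     0.     1.   ]]
```

jog_arm(delta_pos=[[0,0,40],[20,-30,80],[45,-65,80],[70,-100,80],[95,-135,80],[120,-170,80],[145,-205,80],[170,-240,70],[195,-275,50],[214,-304,20]], turn=[[0,0,0],[0,0,0],[0,0,0.1],[0,0,0.2],[0,0,0.3],[0,0,0.4],[0,0,0.5],[0,0,0.6],[0,0,0.64],[0,0,0.646]])

```text
clock: 1.03
position: [0.4743, 0.3305, 0.2815]
orientation: [0.438, 0.557, -0.554, -0.437]
force: [0.9, 1.0, -0.4]
opening: 0.0855
```

jog_arm(delta_pos=[[0,0,-5],[0,0,-5],[0,0,-5],[0,0,-5]], turn=[[0,0,0],[0,0,0],[0,0,0],[0,0,0]])

```text
clock: 1.37
position: [0.4713, 0.3342, 0.2757]
orientation: [0.437, 0.556, -0.555, -0.438]
force: [0.4, 0.6, 0.1]
opening: 0.0858
```

```bash
python3 - <<'E'
from h import *
import pickle
st=manip.observe();print(st['clock'],st['position'],np.round(st['joints'],3),st['force']);M=R.from_quat(st['orientation']).as_matrix(); print(np.round(M,3))
w=snap('wrist','w1.png'); pickle.dump(w,open('w1.pkl','wb'))
E
```

```text
1.3667 [0.47131338 0.33422705 0.27566199] [-0.654  0.403 -0.064  1.656  0.028  1.082  1.081] [0.41420027 0.64892396 0.13580587]
[[-0.234  0.    -0.972]
 [ 0.972  0.001 -0.234]
 [ 0.001 -1.    -0.   ]]
```

View pics/w1.png

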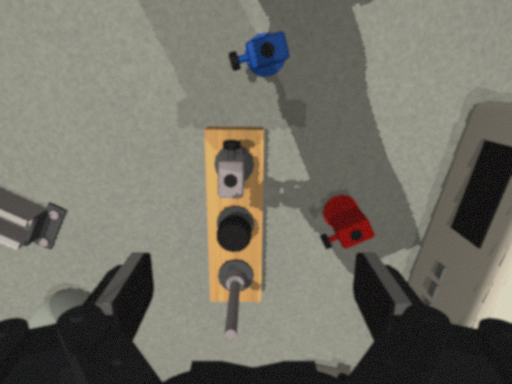

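The wrist view shows the foot's hub at (230,180) with the bore at (230,181) and the thumbscrew at (232,146). The knob is at (234,230), the stub rod at (234,300), and blue and red are off the block.

```bash
python3 - <<'E'
from h import *
import pickle
w=pickle.load(open('w1.pkl','rb')); f=w['frame']
hsv=cv2.cvtColor(f,cv2.COLOR_RGB2HSV)
m=cv2.inRange(hsv,(8,90,90),(28,255,255)); 
cs,_=cv2.findContours(m,cv2.RETR_EXTERNAL,cv2.CHAIN_APPROX_NONE); c=max(cs,key=cv2.contourArea)
r=cv2.minAreaRect(c); print(r)
b=cv2.boxPoints(r); P=[onz(w,*q,0.03) for q in b]; print(np.round(P,4)); print('ctr',np.mean(P,0),[np.linalg.norm(P[i]-P[i-1]) for i in range(4)])
# hub top: bright low-sat region
sub=f[150:200,210:255]; g=cv2.cvtColor(f,cv2.COLOR_RGB2GRAY)
m2=((hsv[...,1]<45)&(g>125)).astype(np.uint8); m2[:150]=0;m2[200:]=0;m2[:,:212]=0;m2[:,250:]=0
cs,_=cv2.findContours(m2,cv2.RETR_EXTERNAL,cv2.CHAIN_APPROX_NONE); c=max(cs,key=cv2.contourArea); r=cv2.minAreaRect(c);print(r)
P=[onz(w,*q,0.098) for q in cv2.boxPoints(r)]; print(np.round(P,4)); print([np.linalg.norm(P[i]-P[i-1]) for i in range(4)])
bm=(g<60).astype(np.uint8); bm[:170]=0;bm[190:]=0;bm[:,:220]=0;bm[:,240:]=0; mm=cv2.moments(bm,True); u,v=mm['m10']/mm['m00'],mm['m01']/mm['m00'];print(u,v,onz(w,u,v,0.098))
cv2.imwrite('pics/c4.png',cv2.resize(f[130:250,190:290,::-1],None,fx=5,fy=5,interpolation=cv2.INTER_CUBIC))
E
```

```text
((233.5, 214.0), (174.0, 59.0), 90.0)
[[0.4542 0.2767 0.03  ]
 [0.4394 0.3382 0.03  ]
 [0.6509 0.3911 0.03  ]
 [0.6682 0.3186 0.03  ]]
ctr [0.55316171 0.33116556 0.03      ] [np.float64(0.21809049077437037), np.float64(0.06327260191788386), np.float64(0.2179867774689115), np.float64(0.07448980180713917)]
((229.5, 179.5), (33.0, 23.0), 90.0)
[[0.4723 0.3024 0.098 ]
 [0.4675 0.3226 0.098 ]
 [0.4982 0.3297 0.098 ]
 [0.5032 0.3088 0.098 ]]
[np.float64(0.03153833699912898), np.float64(0.020825861141003342), np.float64(0.03152994965708868), np.float64(0.021458382069175788)]
230.06382978723406 180.32978723404256 [0.48573223 0.31650002 0.098     ]
```

View pics/c4.png

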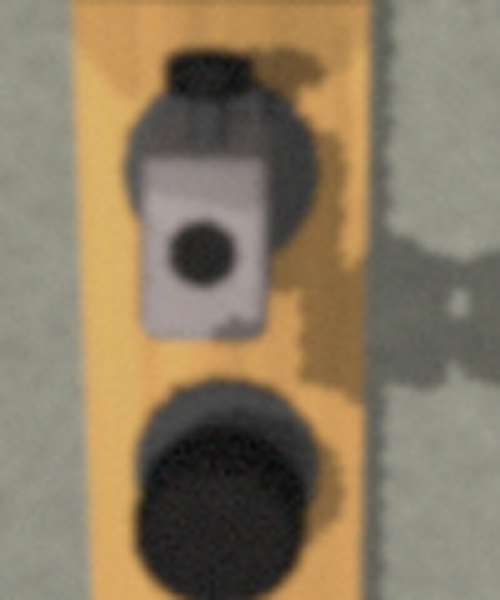

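jog_arm(delta_pos=[[14,-18,0],[14,-18,-35],[14,-18,-70],[14,-18,-105],[14,-18,-140],[14,-18,-150],[14,-18,-150]], turn=[[0,0,0],[0,0,0],[0,0,0],[0,0,0],[0,0,0],[0,0,0],[0,0,0]], gripper=50, force=40)

```text
clock: 2.0
position: [0.4843, 0.3149, 0.1231]
orientation: [-0.437, -0.554, 0.557, 0.438]
force: [0.3, -0.4, 0.6]
opening: 0.0503
```

```bash
python3 - <<'E'
from h import *
import pickle
st=manip.observe();print(st['clock'],st['position'],st['force'])
w=snap('wrist','w2.png'); pickle.dump(w,open('w2.pkl','wb'))
E
```

```text
2.0 [0.48431496 0.31494841 0.12313843] [ 0.34005133 -0.38303142  0.58077309]
```

View pics/w2.png

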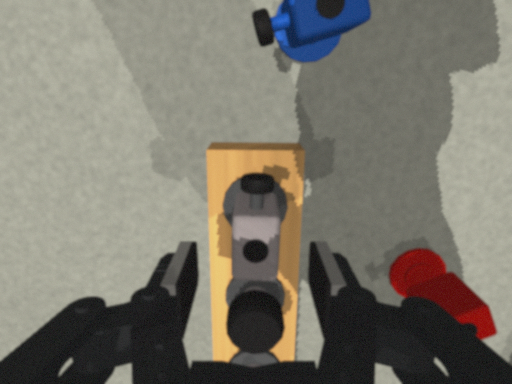

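The hub sits between the open fingers, with the bore at (256,251) and the finger midline at about column 253.

```bash
python3 - <<'E'
from h import *
import pickle
w=pickle.load(open('w2.pkl','rb'));print(onz(w,256,251,0.098))
E
```

```text
[0.48610472 0.31700109 0.098     ]
```

jog_arm(delta_pos=[[2,2,-20],[2,2,-40],[2,2,-46],[2,2,-46],[2,2,-46]], turn=[[0,0,0],[0,0,0],[0,0,0],[0,0,0],[0,0,0]])

```text
clock: 2.47
position: [0.4887, 0.3173, 0.0808]
orientation: [0.438, 0.556, -0.554, -0.438]
force: [0.7, 1.2, 0.3]
opening: 0.05
```

jog_arm(delta_pos=[[0,0,0],[0,0,0],[0,0,0],[0,0,0],[0,0,0],[0,0,0],[0,0,0],[0,0,0]], turn=[[0,0,0],[0,0,0],[0,0,0],[0,0,0],[0,0,0],[0,0,0],[0,0,0],[0,0,0]], gripper=15, force=60)

```text
clock: 3.13
position: [0.4886, 0.317, 0.0794]
orientation: [0.438, 0.555, -0.554, -0.438]
force: [2.1, 1.4, 5.6]
opening: 0.0231
```

jog_arm(delta_pos=[[0,0,5],[0,0,15],[0,0,25],[0,0,50],[0,0,80],[0,0,110],[0,0,120],[0,0,120],[0,0,120],[0,0,120]], turn=[[0,0,0],[0,0,0],[0,0,0],[0,0,0],[0,0,0],[0,0,0],[0,0,0],[0,0,0],[0,0,0],[0,0,0]])

```text
clock: 3.97
position: [0.487, 0.3159, 0.1977]
orientation: [-0.438, -0.554, 0.556, 0.438]
force: [0.1, 0.1, -2.2]
opening: 0.0233
```

```bash
python3 - <<'E'
from h import *
import pickle
for i in range(1):
    st=manip.observe();print(st['clock'],st['position'],st['force'],st['ft_torque'],st['opening'])
w=snap('wrist','w3.png'); pickle.dump(w,open('w3.pkl','wb'))
st=manip.observe();print(st['clock'],st['position'],st['force'],st['ft_torque'],st['opening'])
s=snap('scene','s3.png')
E
```

```text
3.9667 [0.48699917 0.31591891 0.1976632 ] [ 0.12707833  0.12129406 -2.17242687] [-0.04170243 -0.00656827  0.01409951] 0.023326018377283472
4.0167 [0.48700637 0.31594109 0.19739292] [ 0.33468622  0.94138672 -3.23593056] [ 0.01485413  0.01752925 -0.03189083] 0.023141781955101356
```

View pics/w3.png

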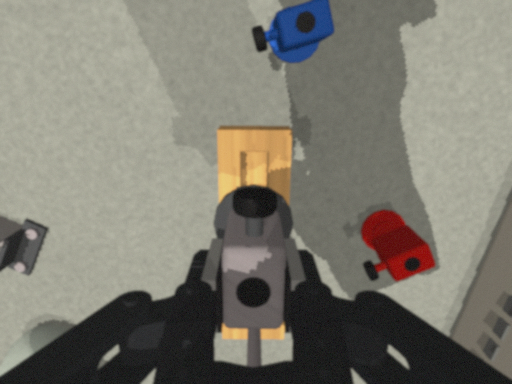

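View pics/s3.png

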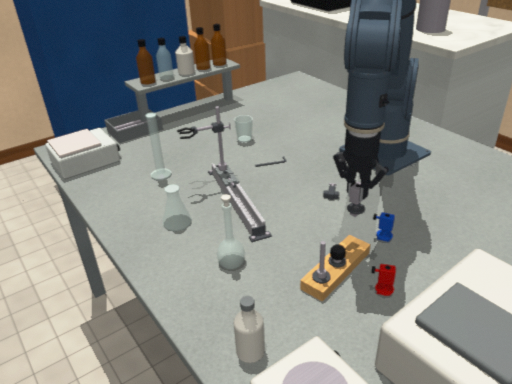

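The foot is held and lifted, with the hub at (254,260) and its pocket empty. Next I carry it to above the rail while turning clockwise.

jog_arm(delta_pos=[[8,-25,20],[17,-50,20],[25,-75,20],[33,-100,20],[41,-125,20],[50,-150,20],[58,-175,20],[66,-200,20],[74,-225,20],[82,-250,20]], turn=[[0,0,-0.12],[0,0,-0.24],[0,0,-0.36],[0,0,-0.48],[0,0,-0.6],[0,0,-0.72],[0,0,-0.84],[0,0,-0.96],[0,0,-1.08],[0,0,-1.2]])

```text
clock: 4.9
position: [0.5696, 0.0653, 0.2178]
orientation: [-0.676, -0.208, 0.209, 0.676]
force: [0.4, 0.5, -1.8]
opening: 0.0233
```

jog_arm(delta_pos=[[10,-30,0],[25,-66,0],[25,-66,0],[25,-66,0],[25,-66,0],[25,-66,0],[25,-66,0],[25,-66,0],[25,-66,0],[25,-66,0]], turn=[[0,0,-0.12],[0,0,-0.24],[0,0,-0.36],[0,0,-0.48],[0,0,-0.6],[0,0,-0.72],[0,0,-0.845],[0,0,-0.845],[0,0,-0.845],[0,0,-0.845]])

```text
clock: 5.73
position: [0.5947, 0.0007, 0.2184]
orientation: [0.702, -0.084, 0.083, -0.702]
force: [-0.9, -0.2, -1.3]
opening: 0.023
```

```bash
python3 - <<'E'
from h import *
import pickle
st=manip.observe();print(st['clock'],st['position'],st['force'],np.round(st['joints'],2));M=R.from_quat(st['orientation']).as_matrix(); print(np.round(M,3), np.degrees(np.arctan2(M[1,0],M[0,0])))
w=snap('wrist','w4.png'); pickle.dump(w,open('w4.pkl','wb'))
s=snap('scene','s4.png');pickle.dump(s,open('s4.pkl','wb'))
E
```

```text
5.7333 [0.59471471 0.0007157  0.21838009] [-0.88269295 -0.18960963 -1.28722845] [-0.41  0.53  0.53  1.71 -0.31  0.99 -0.01]
[[ 0.972 -0.001  0.233]
 [-0.233 -0.     0.972]
 [-0.001 -1.    -0.001]] -13.502654620203725
```

View pics/w4.png

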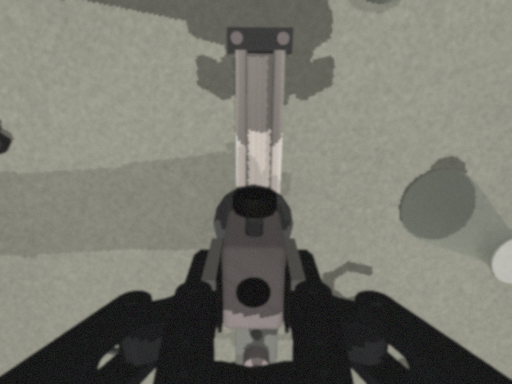

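View pics/s4.png

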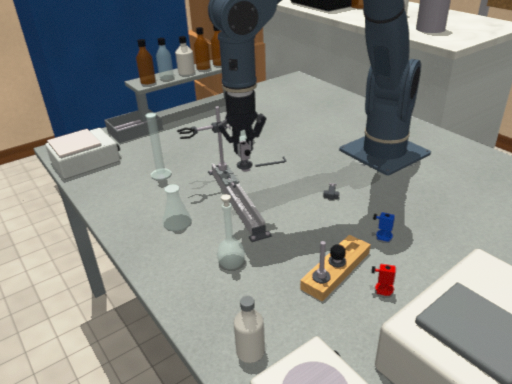

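```bash
python3 - <<'E'
import cv2
a=cv2.imread('pics/w4.png')
cv2.imwrite('pics/c5.png',cv2.resize(a[20:200,200:320],None,fx=3.3*1.0,fy=3.3,interpolation=cv2.INTER_CUBIC))
cv2.imwrite('pics/c6.png',cv2.resize(a[180:384,190:320],None,fx=2.9,fy=2.9,interpolation=cv2.INTER_CUBIC))
g=cv2.cvtColor(a,cv2.COLOR_BGR2GRAY)
for r in (70,90,110,140,155,170,182): print(r,g[r,228:294].tolist())
E
```

```text
70 [98, 97, 103, 102, 99, 98, 100, 117, 133, 141, 140, 132, 130, 131, 130, 128, 120, 115, 106, 118, 124, 130, 133, 133, 133, 134, 134, 131, 127, 130, 132, 131, 133, 130, 129, 128, 127, 127, 120, 114, 106, 102, 101, 98, 95, 97, 110, 119, 124, 127, 132, 132, 133, 138, 139, 137, 123, 109, 99, 101, 94, 98, 96, 96, 100, 98]
90 [99, 97, 101, 98, 97, 94, 102, 114, 136, 142, 138, 132, 130, 128, 126, 126, 117, 110, 108, 118, 123, 129, 126, 132, 130, 129, 129, 129, 127, 127, 129, 131, 128, 127, 127, 128, 128, 125, 115, 105, 101, 101, 98, 97, 96, 102, 114, 120, 126, 128, 129, 133, 136, 139, 141, 133, 115, 106, 99, 98, 99, 98, 99, 100, 98, 98]
110 [152, 154, 154, 151, 151, 146, 139, 139, 140, 138, 136, 130, 129, 126, 126, 123, 119, 114, 111, 120, 124, 126, 125, 126, 129, 127, 129, 127, 125, 123, 126, 127, 126, 124, 122, 124, 128, 119, 116, 107, 101, 100, 96, 94, 98, 107, 118, 124, 125, 127, 124, 131, 139, 143, 146, 143, 145, 146, 144, 146, 146, 146, 148, 149, 146, 147]
140 [152, 151, 148, 150, 147, 148, 148, 168, 182, 176, 162, 157, 147, 132, 126, 122, 118, 112, 112, 128, 157, 181, 193, 197, 198
[... 511 characters left out ...]
 152, 149, 152, 150, 149, 149]
170 [132, 130, 134, 133, 133, 133, 137, 152, 176, 184, 178, 174, 171, 171, 167, 166, 157, 141, 122, 118, 136, 155, 165, 170, 175, 172, 173, 168, 166, 170, 172, 177, 182, 188, 189, 182, 176, 175, 175, 173, 165, 151, 133, 149, 171, 185, 188, 192, 195, 197, 203, 204, 190, 169, 154, 148, 145, 149, 149, 148, 154, 151, 149, 146, 147, 144]
182 [126, 126, 125, 128, 127, 128, 132, 148, 167, 178, 174, 173, 171, 168, 169, 166, 157, 137, 119, 117, 139, 159, 167, 171, 171, 174, 167, 167, 167, 170, 170, 170, 169, 172, 174, 171, 172, 172, 172, 172, 162, 142, 131, 144, 157, 164, 167, 165, 170, 177, 184, 178, 158, 140, 134, 131, 128, 129, 126, 126, 130, 131, 136, 144, 147, 150]
```

View pics/c5.png

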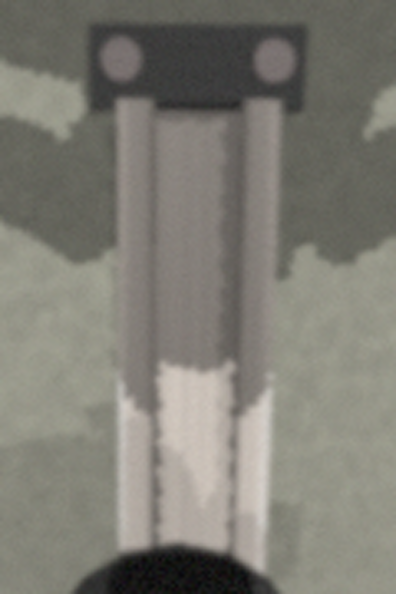

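View pics/c6.png

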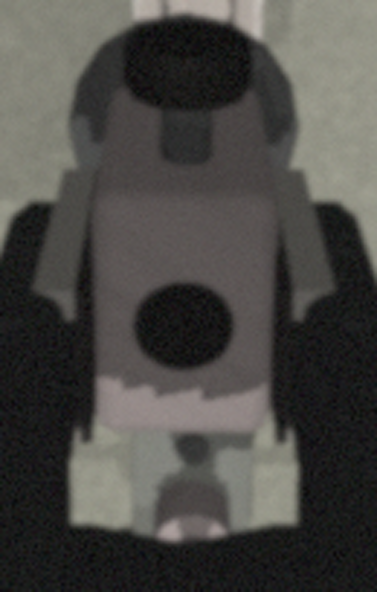

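```bash
python3 - <<'E'
from h import *
import pickle
w=pickle.load(open('w4.pkl','rb'))
T=np.array(w['pose'])@np.linalg.inv(np.array(w['tool_from_camera']))
Ti=np.linalg.inv(T); tl=lambda p:(Ti@np.append(p,1))[:3]
z0=T[2,3]
for nm,ps in dict(outer=[(235.2,284.5,70),(235.2,283.5,90),(235.3,282.2,140),(235.2,280.8,170),(235.3,280.4,182)],slot=[(245,273.5,70),(244.8,273,90),(244.8,270,155),(244.8,270,170),(244.5,269.5,182)]).items():
    for l,r,v in ps:
        a=onz(w,l,v,.041); b=onz(w,r,v,.041); m=(a+b)/2
        print(nm,v,'mid',np.round(m[:2],4),'wid',round(np.linalg.norm(a-b)*1000,1),'tool',np.round(tl(m)*1000,1))
print('bore',np.round(tl(onz(w,253.4,291.5,z0+.0186))*1000,1))
for u,v in ((214.8,253-30),(292.4,253-30)): print('plate',np.round(tl(onz(w,u,v,z0-.0445))*1000,1))
# carriage rod/upstand bits, conical flask base
print('flask',onz(w,437,203,0.0))
E
```

```text
outer 70 mid [0.6193 0.0824] wid 41.2 tool [  5.  177.3  85.3]
outer 90 mid [0.6152 0.0668] wid 41.0 tool [  4.7 177.3  69.2]
outer 140 mid [0.605  0.0255] wid 41.6 tool [  4.4 177.4  26.6]
outer 170 mid [ 0.5981 -0.001 ] wid 41.5 tool [  3.9 177.4  -0.8]
outer 182 mid [ 0.5953 -0.0121] wid 41.5 tool [  3.8 177.4 -12.2]
slot 70 mid [0.6188 0.0825] wid 23.8 tool [  4.5 177.3  85.3]
slot 90 mid [0.6149 0.0669] wid 24.0 tool [  4.3 177.3  69.2]
slot 155 mid [0.6007 0.0126] wid 22.6 tool [  3.3 177.4  13.1]
slot 170 mid [ 0.5975 -0.0009] wid 22.9 tool [  3.3 177.4  -0.8]
slot 182 mid [ 0.5946 -0.0119] wid 23.0 tool [  3.  177.4 -12.2]
bore [ -0.5 -18.6   3.1]
plate [-21.3  44.5   3.5]
plate [20.6 44.5  3.5]
flask [ 0.77296815 -0.09087395  0.        ]
```

jog_arm(delta_pos=[[4,-1,-20],[4,-1,-50],[4,-1,-80],[4,-1,-100],[4,-1,-105],[4,-1,-105],[4,-1,-105]], turn=[[0,0,-0.013],[0,0,-0.013],[0,0,-0.013],[0,0,-0.013],[0,0,-0.013],[0,0,-0.013],[0,0,-0.013]])

```text
clock: 6.42
position: [0.5996, -0.0008, 0.115]
orientation: [-0.701, 0.089, -0.089, 0.701]
force: [-0.1, 0.1, -2.3]
opening: 0.0235
```

```bash
python3 - <<'E'
from h import *
import pickle
st=manip.observe();print(st['clock'],st['position'],st['force'],st['ft_torque'])
w=snap('wrist','w5.png'); pickle.dump(w,open('w5.pkl','wb'))
cv2.imwrite('pics/c7.png',cv2.resize(w['frame'][60:384,160:360,::-1],None,fx=1.85*1.6,fy=1.85,interpolation=cv2.INTER_CUBIC))
s=snap('scene','s5.png');pickle.dump(s,open('s5.pkl','wb'))
cv2.imwrite('pics/c8.png',cv2.resize(s['frame'][100:250,170:300,::-1],None,fx=4,fy=4,interpolation=cv2.INTER_CUBIC))
E
```

```text
6.4167 [ 0.59958441 -0.00075737  0.11495321] [-0.10041493  0.08284743 -2.3219261 ] [0.02275362 0.08525566 0.02267984]
```

View pics/w5.png

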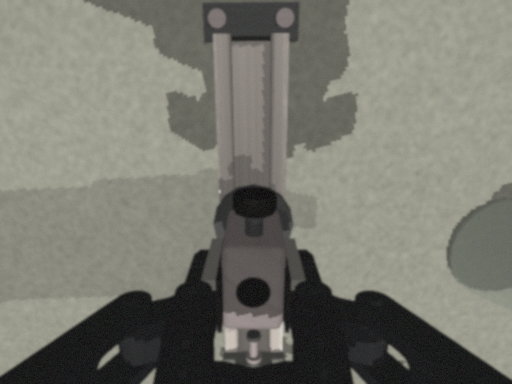

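View pics/c8.png

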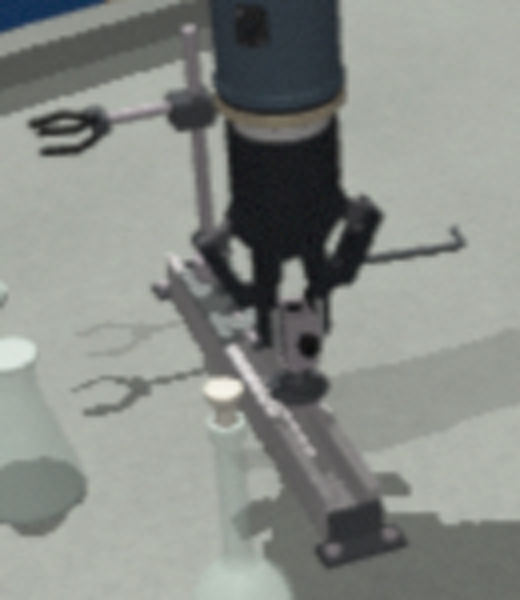

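```bash
python3 - <<'E'
from h import *
import pickle
w=pickle.load(open('w5.pkl','rb')); g=cv2.cvtColor(w['frame'],cv2.COLOR_RGB2GRAY).astype(float)
gs=cv2.GaussianBlur(g,(3,5),0)
for v in (60,80,100,120,140,160,175): print(v, gs[v,208:300].astype(int).tolist())
E
```

```text
60 [107, 106, 105, 107, 112, 123, 135, 142, 142, 139, 138, 137, 137, 137, 136, 135, 134, 133, 131, 127, 121, 114, 110, 113, 122, 131, 135, 136, 135, 136, 137, 139, 140, 139, 139, 139, 139, 138, 136, 135, 135, 136, 137, 138, 138, 137, 136, 135, 135, 135, 135, 136, 136, 135, 131, 124, 116, 110, 108, 107, 105, 101, 98, 98, 105, 114, 122, 129, 134, 135, 135, 136, 137, 138, 140, 143, 145, 146, 144, 139, 128, 116, 108, 104, 103, 103, 102, 101, 101, 100, 101, 102]
80 [103, 104, 105, 105, 107, 114, 125, 136, 141, 141, 138, 137, 137, 136, 135, 134, 133, 132, 131, 129, 124, 117, 110, 108, 116, 127, 133, 134, 134, 134, 135, 136, 137, 137, 137, 137, 137, 136, 134, 134, 134, 135, 136, 137, 136, 135, 134, 133, 133, 133, 133, 133, 132, 128, 120, 112, 108, 106, 105, 104, 103, 100, 97, 99, 108, 117, 124, 130, 133, 133, 134, 135, 136, 136, 139, 141, 142, 142, 141, 135, 124, 113, 107, 106, 105, 105, 104, 104, 104, 104, 104, 104]
100 [104, 104, 104, 105, 106, 109, 117, 128, 138, 141, 140, 139, 137, 135, 134, 133, 132, 131, 131, 129, 126, 121, 114, 110, 111, 120, 128, 132, 132, 131, 131, 132, 134, 134, 1
[... 1426 characters left out ...]
04, 110, 118, 124, 126, 126, 125, 125, 126, 127, 127, 125, 122, 116, 109, 104, 102, 102, 99, 96, 98, 105, 114, 120, 124, 125, 126, 126, 126, 128, 129, 131, 134, 137, 141, 143, 146, 150, 154, 157, 158, 158, 157, 155, 152, 150, 149, 148, 148, 148]
175 [136, 136, 136, 136, 137, 137, 137, 137, 138, 139, 140, 138, 134, 129, 127, 127, 128, 127, 126, 124, 120, 115, 111, 107, 103, 98, 95, 96, 99, 100, 99, 98, 99, 100, 100, 102, 103, 103, 103, 102, 100, 100, 101, 101, 101, 101, 101, 100, 100, 100, 100, 102, 102, 102, 101, 101, 102, 103, 103, 102, 98, 96, 99, 106, 115, 121, 124, 124, 124, 125, 125, 127, 129, 131, 133, 135, 137, 140, 144, 148, 149, 149, 149, 149, 148, 148, 148, 149, 151, 152, 154, 156]
```

View pics/c7.png

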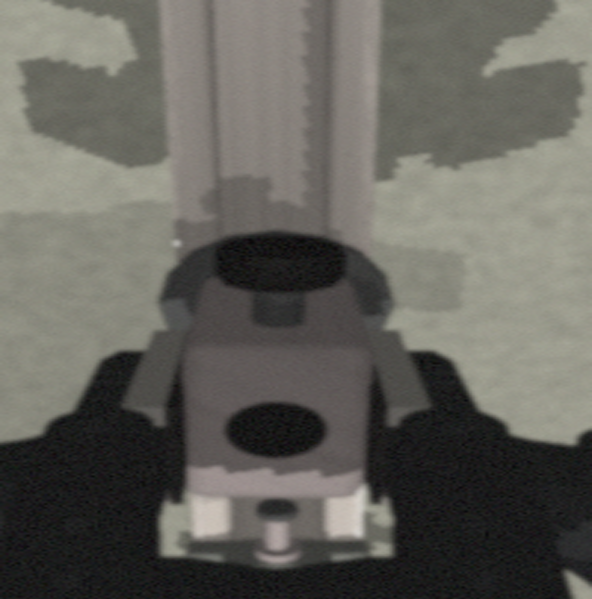

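```bash
python3 - <<'E'
from h import *
import pickle
w=pickle.load(open('w5.pkl','rb'))
T=np.array(w['pose'])@np.linalg.inv(np.array(w['tool_from_camera']))
Ti=np.linalg.inv(T); tl=lambda p:(Ti@np.append(p,1))[:3]
z0=T[2,3]
for nm,ps in dict(outer=[(213,288.5,60),(214,288,80),(215,287.3,100),(215.9,286.8,120),(216.7,286.2,140)],slot=[(228.3,273,60),(229,272.5,80),(229.6,272,100),(230.3,272,120),(231,271.5,140)]).items():
    for l,r,v in ps:
        a=onz(w,l,v,.041); b=onz(w,r,v,.041); m=(a+b)/2
        print(nm,v,'mid',np.round(m[:2],4),'wid',round(np.linalg.norm(a-b)*1000,1),'tool',np.round(tl(m)*1000,1))
f=lambda x,y:((x+.5)/2.96-.5+160,(y+.5)/1.85-.5+60)
u,v=f(275,430);print('bore',np.round(tl(onz(w,u,v,z0+.0186))*1000,1))
u,v=f(278,505);print('tip?',onz(w,u,v,.05),np.round(tl(onz(w,u,v,.05))*1000,1))
for p in ((190,515),(232,515),(325,515),(364,515)):
  u,v=f(*p); q=onz(w,u,v,.041);print('lip',q,np.round(tl(q)*1000,1))
E
```

```text
outer 60 mid [0.6197 0.0845] wid 41.4 tool [-1.9 74.  87.6]
outer 80 mid [0.6172 0.0744] wid 41.2 tool [-1.8 74.  77.1]
outer 100 mid [0.6146 0.0639] wid 41.0 tool [-1.7 74.  66.3]
outer 120 mid [0.6119 0.053 ] wid 40.9 tool [-1.6 74.  55.1]
outer 140 mid [0.6091 0.0418] wid 40.8 tool [-1.5 74.  43.6]
slot 60 mid [0.6197 0.0845] wid 24.5 tool [-1.9 74.  87.6]
slot 80 mid [0.6171 0.0744] wid 24.2 tool [-1.9 74.  77.1]
slot 100 mid [0.6144 0.0639] wid 24.0 tool [-1.9 74.  66.3]
slot 120 mid [0.6118 0.0531] wid 24.0 tool [-1.7 74.  55.1]
slot 140 mid [0.6089 0.0419] wid 23.8 tool [-1.7 74.  43.6]
bore [ -0.8 -18.6   2.8]
tip? [ 0.57812586 -0.08319627  0.05      ] [ -0.2  64.9 -85.2]
lip [ 0.55469715 -0.08971237  0.041     ] [-21.3  73.9 -97.4]
lip [ 0.56443897 -0.09223051  0.041     ] [-11.2  73.9 -97.4]
lip [ 0.58601131 -0.09780667  0.041     ] [ 11.   73.9 -97.4]
lip [ 0.59505825 -0.10014519  0.041     ] [ 20.4  74.  -97.4]
```

jog_arm(delta_pos=[[-0.4,0.1,-4],[-0.4,0.1,-8],[-0.4,0.1,-12],[-0.4,0.1,-14],[-0.4,0.1,-15],[-0.4,0.1,-16],[-0.4,0.1,-16]], turn=[[0,0,0.007],[0,0,0.007],[0,0,0.007],[0,0,0.007],[0,0,0.007],[0,0,0.007],[0,0,0.007]])

```text
clock: 7.1
position: [0.5985, -0.0003, 0.0978]
orientation: [0.702, -0.087, 0.087, -0.702]
force: [0.3, -0.3, -2.5]
opening: 0.0233
```

jog_arm(delta_pos=[[0,0,-1],[0,0,-2],[0,0,-3],[0,0,-3]], turn=[[0,0,0],[0,0,0],[0,0,0],[0,0,0]])

```text
clock: 7.43
position: [0.5985, -0.0003, 0.0949]
orientation: [0.702, -0.087, 0.087, -0.702]
force: [0.2, 0.4, -3.3]
opening: 0.023
```

jog_arm(delta_pos=[[0,0,-1],[0,0,-2],[0,0,-3],[0,0,-3]], turn=[[0,0,0],[0,0,0],[0,0,0],[0,0,0]])

```text
clock: 7.77
position: [0.5985, -0.0003, 0.0919]
orientation: [0.702, -0.087, 0.087, -0.702]
force: [0.5, -0.3, -2.1]
opening: 0.0232
```

jog_arm(delta_pos=[[0,0,-0.5],[0,0,-1],[0,0,-1.5],[0,0,-1.5]], turn=[[0,0,0],[0,0,0],[0,0,0],[0,0,0]])

```text
clock: 8.1
position: [0.5986, -0.0004, 0.0908]
orientation: [-0.702, 0.087, -0.087, 0.702]
force: [-2.1, 1.1, 4.7]
opening: 0.0233
```

```bash
python3 - <<'E'
from h import *
import pickle
st=manip.observe();print(st['clock'],st['position'],st['force'],st['ft_torque'])
s=snap('scene');pickle.dump(s,open('s6.pkl','wb'))
a=cv2.resize(s['frame'][120:250,190:290,::-1],None,fx=4,fy=4,interpolation=cv2.INTER_CUBIC)
w=snap('wrist');b=cv2.resize(w['frame'][200:384,190:320,::-1],None,fx=2.9,fy=2.83,interpolation=cv2.INTER_CUBIC)
b=cv2.resize(b,(377,520))
cv2.imwrite('pics/c9.png',np.hstack([a,b])); pickle.dump(w,open('w6.pkl','wb'))
E
```

```text
8.1 [ 5.98574757e-01 -3.56978448e-04  9.08260162e-02] [-2.0718616   1.12819437  4.70341479] [0.09298655 0.53277337 0.01196828]
```

View pics/c9.png

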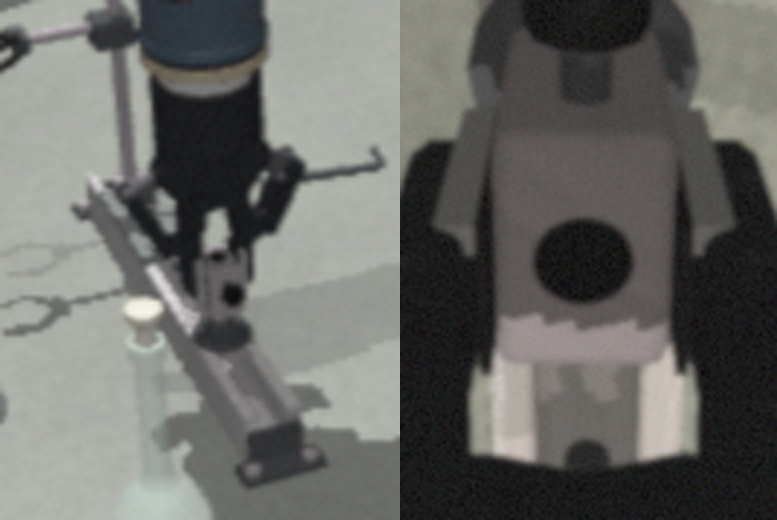

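jog_arm(delta_pos=[[0,0,0.6],[0,0,1.2],[0,0,1.2],[0,0,1.2]], turn=[[0,0,0],[0,0,0],[0,0,0],[0,0,0]])

```text
clock: 8.53
position: [0.5987, -0.0003, 0.0918]
orientation: [0.702, -0.087, 0.087, -0.702]
force: [-1.2, -0.7, 1.9]
opening: 0.0232
```

```bash
python3 - <<'E'
from h import *
import pickle
st=manip.observe();print(st['clock'],st['position'],st['force'],st['ft_torque'],np.round(st['joints'],3))
w=pickle.load(open('w6.pkl','rb'))
T=np.array(w['pose'])@np.linalg.inv(np.array(w['tool_from_camera']))
for z in (.0475,.0525):
  p=onz(w,254,355,z); print(p,np.linalg.inv(T)@np.append(p,1))
M=R.from_quat(st['orientation']).as_matrix(); print(np.degrees(np.arctan2(M[1,0],M[0,0])))
E
```

```text
8.5333 [ 5.98703444e-01 -3.36176893e-04  9.17565806e-02] [-1.21395208 -0.73462656  1.85053887] [-0.01080932  0.22355621  0.0120861 ] [-0.347  0.68   0.436  1.828 -0.412  0.725  0.072]
[ 0.5782244  -0.08129306  0.0475    ] [-1.33662393e-05  4.33102216e-02 -8.34886377e-02  1.00000000e+00]
[ 0.57934683 -0.07675676  0.0525    ] [-2.92538822e-05  3.83111783e-02 -7.88145420e-02  1.00000000e+00]
-14.088999197326052
```

jog_arm(delta_pos=[[0,0,0.5],[0,0,1],[0,0,1],[0,0,1]], turn=[[0,0,0],[0,0,0],[0,0,0],[0,0,0]])

```text
clock: 8.87
position: [0.5985, -0.0003, 0.0926]
orientation: [0.702, -0.087, 0.087, -0.702]
force: [0.5, -0.4, -2.4]
opening: 0.0231
```

jog_arm(delta_pos=[[-1.0,-3.9,0],[-1.9,-7.8,0],[-2.9,-11.6,0],[-3.9,-15.5,0],[-4.8,-19.4,0],[-5.8,-23.3,0],[-6.8,-27.2,0],[-7.3,-29.1,0],[-7.3,-29.1,0]], turn=[[0,0,0],[0,0,0],[0,0,0],[0,0,0],[0,0,0],[0,0,0],[0,0,0],[0,0,0],[0,0,0]])

```text
clock: 9.62
position: [0.5911, -0.0302, 0.0928]
orientation: [0.702, -0.087, 0.087, -0.702]
force: [0.2, -1.0, -2.6]
opening: 0.024
```

```bash
python3 - <<'E'
from h import *
import pickle
st=manip.observe();print(st['clock'],st['position'],st['force'],st['ft_torque'])
s=snap('scene');pickle.dump(s,open('s7.pkl','wb'))
a=cv2.resize(s['frame'][120:250,190:290,::-1],None,fx=4,fy=4,interpolation=cv2.INTER_CUBIC)
w=snap('wrist');b=cv2.resize(w['frame'][200:384,190:320,::-1],(377,520),interpolation=cv2.INTER_CUBIC)
cv2.imwrite('pics/c10.png',np.hstack([a,b])); pickle.dump(w,open('w7.pkl','wb'))
t=snap('top');cv2.imwrite('pics/c11.png',cv2.resize(t['frame'][160:220,215:355,::-1],None,fx=5.7,fy=5.7,interpolation=cv2.INTER_CUBIC))
E
```

```text
9.6167 [ 0.59110578 -0.03020623  0.09283473] [ 0.16636854 -1.0430467  -2.57364338] [-0.01036672  0.01720147  0.0411962 ]
```

View pics/c10.png

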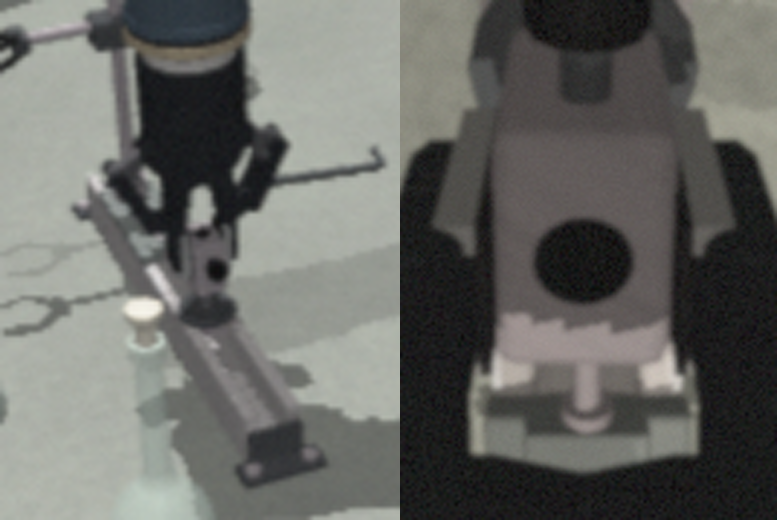

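View pics/c11.png

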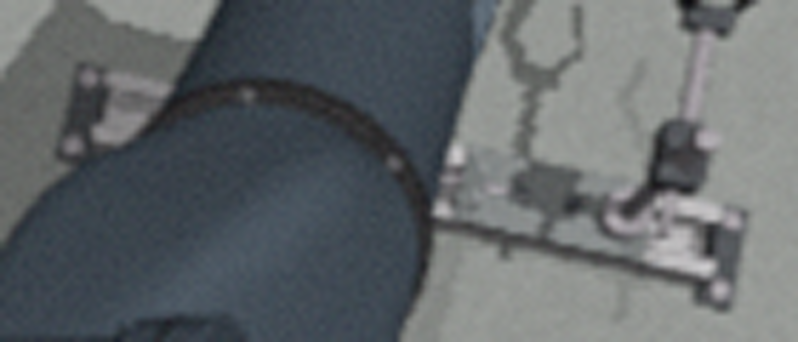

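```bash
python3 - <<'E'
from h import *
import pickle
w=pickle.load(open('w7.pkl','rb'))
Ti=np.linalg.inv(np.array(w['pose'])@np.linalg.inv(np.array(w['tool_from_camera'])))
for nm,x,y,z in (('face foot',520,392,.041),('upstand top front',520,430,.062),('screw base',588,425,.0475)):
  u=190+(x-400)/2.9; v=200+y/520*184
  p=onz(w,u,v,z); print(nm,u,v,p,np.round((Ti@np.append(p,1))[:3]*1000,1))
E
```

```text
face foot 231.3793103448276 338.7076923076923 [ 0.55818168 -0.10257609  0.041     ] [-14.3  51.8 -78.7]
upstand top front 231.3793103448276 352.15384615384613 [ 0.56174123 -0.09428242  0.062     ] [-12.9  30.8 -69.8]
screw base 254.82758620689657 350.38461538461536 [ 0.57176485 -0.109206    0.0475    ] [  0.5  45.3 -81.8]
```

jog_arm(delta_pos=[[-0.5,-1.9,0],[-1.0,-3.9,0],[-1.5,-5.8,0],[-1.9,-7.8,0],[-2.4,-9.7,0],[-2.4,-9.7,0]], turn=[[0,0,0],[0,0,0],[0,0,0],[0,0,0],[0,0,0],[0,0,0]])

```text
clock: 10.27
position: [0.5887, -0.0398, 0.0928]
orientation: [0.702, -0.087, 0.087, -0.702]
force: [0.7, -1.1, -2.4]
opening: 0.0233
```

jog_arm(delta_pos=[[-0.3,-1.2,0],[-0.6,-2.4,0],[-0.6,-2.4,0],[-0.6,-2.4,0]], turn=[[0,0,0],[0,0,0],[0,0,0],[0,0,0]])

```text
clock: 10.6
position: [0.5883, -0.0416, 0.0928]
orientation: [-0.702, 0.087, -0.087, 0.702]
force: [0.1, 0.2, -2.2]
opening: 0.0231
```

jog_arm(delta_pos=[[-0.3,-1.2,0],[-0.6,-2.4,0],[-0.6,-2.4,0],[-0.6,-2.4,0]], turn=[[0,0,0],[0,0,0],[0,0,0],[0,0,0]])

```text
clock: 10.93
position: [0.5877, -0.0441, 0.0928]
orientation: [0.702, -0.087, 0.087, -0.702]
force: [0.5, 0.9, -2.3]
opening: 0.0233
```

jog_arm(delta_pos=[[-0.3,-1.2,0],[-0.5,-2.0,0],[-0.5,-2.0,0],[-0.5,-2.0,0]], turn=[[0,0,0],[0,0,0],[0,0,0],[0,0,0]])

```text
clock: 11.27
position: [0.5872, -0.0461, 0.0928]
orientation: [0.702, -0.087, 0.087, -0.702]
force: [-0.1, -0.2, -2.0]
opening: 0.0231
```

jog_arm(delta_pos=[[-0.3,-1.2,0],[-0.5,-2.0,0],[-0.5,-2.0,0],[-0.5,-2.0,0]], turn=[[0,0,0],[0,0,0],[0,0,0],[0,0,0]])

```text
clock: 11.6
position: [0.5867, -0.0481, 0.0928]
orientation: [0.702, -0.087, 0.087, -0.702]
force: [-0.6, 0.8, -2.3]
opening: 0.0228
```

jog_arm(delta_pos=[[-0.2,-1.0,0],[-0.4,-1.5,0],[-0.4,-1.5,0],[-0.4,-1.5,0]], turn=[[0,0,0],[0,0,0],[0,0,0],[0,0,0]])

```text
clock: 11.93
position: [0.5863, -0.0495, 0.0928]
orientation: [-0.702, 0.087, -0.087, 0.702]
force: [0.8, 0.3, -2.2]
opening: 0.023
```

jog_arm(delta_pos=[[-0.3,-1.2,0],[-0.5,-2.0,0],[-0.5,-2.0,0],[-0.5,-2.0,0]], turn=[[0,0,0],[0,0,0],[0,0,0],[0,0,0]])

```text
clock: 12.27
position: [0.5858, -0.0516, 0.0927]
orientation: [0.702, -0.087, 0.087, -0.702]
force: [-1.0, 0.2, -2.8]
opening: 0.0233
```

```bash
python3 - <<'E'
from h import *
import pickle
s=snap('scene');
a=cv2.resize(s['frame'][120:250,190:290,::-1],None,fx=4,fy=4,interpolation=cv2.INTER_CUBIC)
w=snap('wrist');b=cv2.resize(w['frame'][200:384,190:320,::-1],(377,520),interpolation=cv2.INTER_CUBIC)
cv2.imwrite('pics/c12.png',np.hstack([a,b])); pickle.dump(w,open('w8.pkl','wb'))
st=manip.observe();print(st['clock'],st['position'],st['force'],st['ft_torque'])
E
```

```text
12.3667 [ 0.58577781 -0.05139567  0.09275758] [ 0.00435305  0.85387158 -2.24954979] [-0.0512527   0.04228705 -0.04102234]
```

View pics/c12.png

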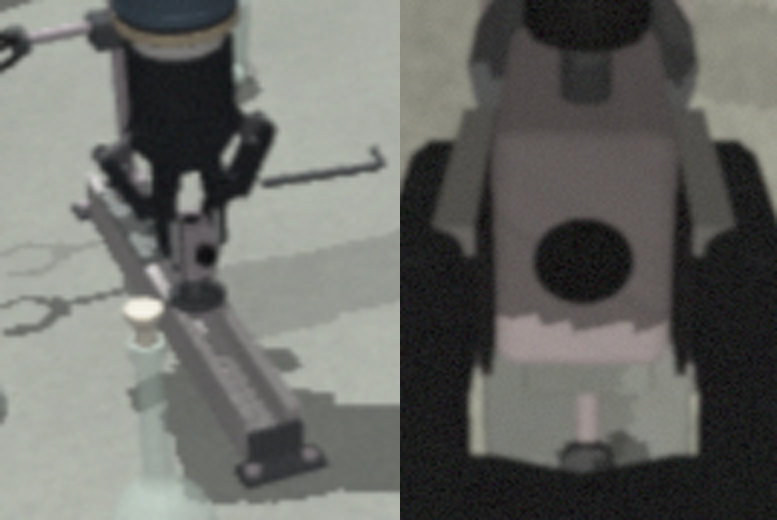

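jog_arm(delta_pos=[[-0.3,-1.2,0],[-0.5,-2.0,0],[-0.5,-2.0,0],[-0.5,-2.0,0]], turn=[[0,0,0],[0,0,0],[0,0,0],[0,0,0]])

```text
clock: 12.7
position: [0.5852, -0.0536, 0.0928]
orientation: [0.702, -0.087, 0.087, -0.702]
force: [0.8, -0.2, -2.7]
opening: 0.0232
```

jog_arm(delta_pos=[[-0.2,-1.0,0],[-0.4,-1.5,0],[-0.4,-1.5,0],[-0.4,-1.5,0]], turn=[[0,0,0],[0,0,0],[0,0,0],[0,0,0]])

```text
clock: 13.03
position: [0.5849, -0.055, 0.0928]
orientation: [-0.702, 0.087, -0.087, 0.702]
force: [0.2, -0.4, -3.6]
opening: 0.0231
```

jog_arm(delta_pos=[[-0.3,-1.2,0],[-0.5,-2.0,0],[-0.5,-2.0,0],[-0.5,-2.0,0]], turn=[[0,0,0],[0,0,0],[0,0,0],[0,0,0]])

```text
clock: 13.37
position: [0.5844, -0.057, 0.0928]
orientation: [0.702, -0.087, 0.087, -0.702]
force: [0.5, 0.4, -3.2]
opening: 0.0227
```

jog_arm(delta_pos=[[-0.2,-1.0,0],[-0.4,-1.5,0],[-0.4,-1.5,0],[-0.4,-1.5,0]], turn=[[0,0,0],[0,0,0],[0,0,0],[0,0,0]])

```text
clock: 13.7
position: [0.584, -0.0585, 0.0928]
orientation: [-0.702, 0.087, -0.087, 0.702]
force: [-0.1, 0.0, -2.5]
opening: 0.0233
```

jog_arm(delta_pos=[[-0.3,-1.2,0],[-0.5,-2.0,0],[-0.5,-2.0,0],[-0.5,-2.0,0]], turn=[[0,0,0],[0,0,0],[0,0,0],[0,0,0]])

```text
clock: 14.03
position: [0.5835, -0.0605, 0.0928]
orientation: [0.702, -0.087, 0.087, -0.702]
force: [-0.1, 0.6, -2.2]
opening: 0.0231
```

jog_arm(delta_pos=[[-0.2,-1.0,0],[-0.4,-1.5,0],[-0.4,-1.5,0],[-0.4,-1.5,0]], turn=[[0,0,0],[0,0,0],[0,0,0],[0,0,0]])

```text
clock: 14.37
position: [0.5831, -0.062, 0.0928]
orientation: [0.702, -0.087, 0.087, -0.702]
force: [0.5, 0.6, -2.6]
opening: 0.0234
```

jog_arm(delta_pos=[[-0.3,-1.2,0],[-0.5,-2.0,0],[-0.5,-2.0,0],[-0.5,-2.0,0]], turn=[[0,0,0],[0,0,0],[0,0,0],[0,0,0]])

```text
clock: 14.7
position: [0.5826, -0.064, 0.0928]
orientation: [0.702, -0.087, 0.087, -0.702]
force: [-0.1, -0.0, -1.6]
opening: 0.0234
```

jog_arm(delta_pos=[[-0.2,-1.0,0],[-0.4,-1.5,0],[-0.4,-1.5,0],[-0.4,-1.5,0]], turn=[[0,0,0],[0,0,0],[0,0,0],[0,0,0]])

```text
clock: 15.03
position: [0.5822, -0.0655, 0.0928]
orientation: [-0.702, 0.087, -0.087, 0.702]
force: [-0.6, -0.8, -2.0]
opening: 0.0231
```

```bash
python3 - <<'E'
from h import *
import pickle
s=snap('scene');
a=cv2.resize(s['frame'][120:250,190:290,::-1],None,fx=4,fy=4,interpolation=cv2.INTER_CUBIC)
w=snap('wrist');b=cv2.resize(w['frame'][200:384,190:320,::-1],(377,520),interpolation=cv2.INTER_CUBIC)
cv2.imwrite('pics/c13.png',np.hstack([a,b])); pickle.dump(w,open('w9.pkl','wb'))
st=manip.observe();print(st['clock'],st['position'],st['force'],st['ft_torque'])
E
```

```text
15.1333 [ 0.58218576 -0.06540103  0.09276242] [ 0.51508837 -0.9233623  -1.81386911] [ 0.07548617 -0.0109035   0.00338478]
```

View pics/c13.png

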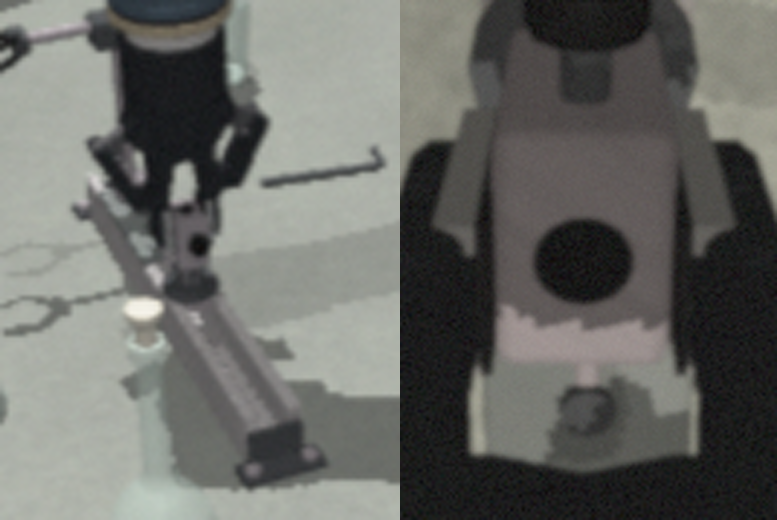

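jog_arm(delta_pos=[[-0.3,-1.2,0],[-0.5,-2.0,0],[-0.5,-2.0,0],[-0.5,-2.0,0]], turn=[[0,0,0],[0,0,0],[0,0,0],[0,0,0]])

```text
clock: 15.47
position: [0.5818, -0.067, 0.0928]
orientation: [-0.702, 0.087, -0.087, 0.702]
force: [-0.1, 0.8, -2.2]
opening: 0.0229
```

jog_arm(delta_pos=[[-0.2,-1.0,0],[-0.4,-1.5,0],[-0.4,-1.5,0],[-0.4,-1.5,0]], turn=[[0,0,0],[0,0,0],[0,0,0],[0,0,0]])

```text
clock: 15.8
position: [0.5814, -0.0686, 0.0928]
orientation: [-0.702, 0.087, -0.087, 0.702]
force: [1.9, 3.9, -2.3]
opening: 0.0233
```

jog_arm(delta_pos=[[0.2,0.7,0],[0.2,0.7,0],[0.2,0.7,0]], turn=[[0,0,0],[0,0,0],[0,0,0]])

```text
clock: 16.05
position: [0.5815, -0.0681, 0.0927]
orientation: [-0.702, 0.087, -0.087, 0.702]
force: [0.6, 2.3, -1.8]
opening: 0.0231
```

jog_arm(delta_pos=[[0,0,0]], turn=[[0,0,0]])

```text
clock: 16.13
position: [0.5815, -0.0682, 0.0927]
orientation: [0.702, -0.087, 0.087, -0.702]
force: [0.0, 3.6, -2.2]
opening: 0.0232
```

jog_arm(delta_pos=[[0,0,0]], turn=[[0,0,0]])

```text
clock: 16.22
position: [0.5815, -0.0682, 0.0928]
orientation: [-0.702, 0.087, -0.087, 0.702]
force: [1.3, 2.5, -1.9]
opening: 0.0235
```

jog_arm(delta_pos=[[0,0,-1],[0,0,-2],[0,0,-3],[0,0,-4],[0,0,-4.5],[0,0,-4.5],[0,0,-4.5]], turn=[[0,0,0],[0,0,0],[0,0,0],[0,0,0],[0,0,0],[0,0,0],[0,0,0]], force=80)

```text
clock: 16.8
position: [0.5816, -0.0683, 0.0888]
orientation: [-0.702, 0.087, -0.087, 0.702]
force: [-2.2, 3.1, 8.1]
opening: 0.0227
```

jog_arm(delta_pos=[[0,0,0]], turn=[[0,0,0]])

```text
clock: 16.88
position: [0.5816, -0.0683, 0.0888]
orientation: [-0.702, 0.087, -0.087, 0.702]
force: [-1.7, 4.6, 7.9]
opening: 0.0223
```

jog_arm(delta_pos=[[0,0,-1],[0,0,-2],[0,0,-2.9],[0,0,-2.9],[0,0,-2.9]], turn=[[0,0,0],[0,0,0],[0,0,0],[0,0,0],[0,0,0]])

```text
clock: 17.3
position: [0.5816, -0.0683, 0.0862]
orientation: [-0.702, 0.087, -0.087, 0.702]
force: [-3.0, 3.7, 11.4]
opening: 0.0226
```

jog_arm(delta_pos=[[0,0,0]], turn=[[0,0,0]])

```text
clock: 17.38
position: [0.5816, -0.0683, 0.0862]
orientation: [-0.702, 0.087, -0.087, 0.702]
force: [-3.5, 4.1, 11.6]
opening: 0.023
```

```bash
python3 - <<'E'
from h import *
for i in range(4):
    cams.snapshot('wrist'); st=manip.observe();print(st['clock'],np.round(st['position'],4),np.round(st['force'],1),np.round(st['ft_torque'],2))
E
```

```text
17.4333 [ 0.5816 -0.0683  0.0862] [-3.   5.3 12.2] [ 0.95  0.64 -0.02]
17.4833 [ 0.5816 -0.0683  0.0863] [-2.2  3.8 11.4] [0.91 0.63 0.03]
17.5333 [ 0.5816 -0.0683  0.0862] [-2.7  4.3 11.9] [0.94 0.64 0.03]
17.5833 [ 0.5816 -0.0683  0.0862] [-2.9  4.2 11.5] [0.99 0.63 0.01]
```

jog_arm(delta_pos=[[-0.4,0.1,-0.4],[-0.4,0.1,-0.4],[-0.4,0.1,-0.4]], turn=[[0,0,0],[0,0,0],[0,0,0]])

```text
clock: 17.83
position: [0.5816, -0.0683, 0.086]
orientation: [-0.702, 0.086, -0.087, 0.702]
force: [-2.4, 3.1, 11.3]
opening: 0.0232
```

```bash
python3 - <<'E'
from h import *
for i in range(3):
    cams.snapshot('wrist'); st=manip.observe();print(st['clock'],np.round(st['position'],4),np.round(st['force'],1),np.round(st['ft_torque'],2))
print(np.round(st['joints'],3))
E
```

```text
17.8833 [ 0.5816 -0.0683  0.086 ] [-1.4  4.1 12.4] [0.92 0.42 0.04]
17.9333 [ 0.5816 -0.0683  0.086 ] [-1.7  3.3 11.7] [0.89 0.49 0.01]
17.9833 [ 0.5816 -0.0683  0.086 ] [-2.1  5.  12.6] [0.88 0.47 0.03]
[-0.224  0.669  0.417  1.868 -0.408  0.688  0.186]
```

jog_arm(delta_pos=[[-0.25,0.07,0],[-0.49,0.17,0],[-0.73,0.28,0],[-0.95,0.42,0],[-0.95,0.42,0]], turn=[[0,0,-0.087],[0,0,-0.175],[0,0,-0.262],[0,0,-0.349],[0,0,-0.349]])

```text
clock: 18.4
position: [0.5819, -0.0684, 0.0863]
orientation: [-0.675, 0.208, -0.211, 0.676]
force: [2.2, 3.3, 11.9]
opening: 0.0232
```

```bash
cat > o.py <<'E'
from h import *
for i in range(3):
    cams.snapshot('wrist'); st=manip.observe();M=R.from_quat(st['orientation']).as_matrix()
    f=st['force'];print(st['clock'],np.round(st['position'],4),np.round(f,1),'along %.1f across %.1f'%(f[0]*.242+f[1]*.97,f[0]*.97-f[1]*.242),np.round(st['ft_torque'],2),'yaw %.1f'%np.degrees(np.arctan2(M[1,0],M[0,0])))
E
python3 o.py
```

```text
18.45 [ 0.5819 -0.0683  0.0863] [ 2.1  2.6 11. ] along 3.0 across 1.4 [ 0.62 -0.31 -0.1 ] yaw -34.2
18.5 [ 0.5819 -0.0683  0.0863] [ 1.   2.6 11.6] along 2.7 across 0.4 [ 0.6  -0.28 -0.11] yaw -34.1
18.55 [ 0.5819 -0.0683  0.0864] [ 1.6  2.6 10.5] along 2.9 across 0.9 [ 0.63 -0.3  -0.1 ] yaw -34.1
```

jog_arm(delta_pos=[[0,0,0],[0,0,0]], turn=[[0,0,0],[0,0,0]])

```text
clock: 18.72
position: [0.5819, -0.0684, 0.0864]
orientation: [-0.676, 0.206, -0.209, 0.676]
force: [1.8, 3.0, 11.6]
opening: 0.023
```

```bash
python3 o.py
```

```text
18.7667 [ 0.5819 -0.0684  0.0864] [ 1.2  2.1 11.3] along 2.3 across 0.6 [ 0.64 -0.25 -0.08] yaw -34.1
18.8167 [ 0.5819 -0.0683  0.0864] [ 1.8  2.1 12.1] along 2.5 across 1.3 [ 0.72 -0.28 -0.05] yaw -34.1
18.8667 [ 0.5819 -0.0684  0.0864] [ 2.3  2.2 11.5] along 2.7 across 1.7 [ 0.62 -0.31 -0.1 ] yaw -34.1
```

jog_arm(delta_pos=[[-0.2,0.15,-0.3],[-0.38,0.31,-0.3],[-0.55,0.49,-0.3],[-0.7,0.67,-0.3],[-0.83,0.88,-0.3],[-0.95,1.09,-0.3],[-0.95,1.09,-0.3]], turn=[[0,0,-0.087],[0,0,-0.175],[0,0,-0.262],[0,0,-0.349],[0,0,-0.436],[0,0,-0.524],[0,0,-0.524]])

```text
clock: 19.45
position: [0.5811, -0.0675, 0.0861]
orientation: [-0.598, 0.375, -0.379, 0.599]
force: [3.1, 2.3, 11.8]
opening: 0.0229
```

```bash
python3 o.py
```

```text
19.5 [ 0.5811 -0.0674  0.0861] [ 2.   1.9 11.2] along 2.3 across 1.4 [ 0.58 -0.39 -0.11] yaw -64.2
19.55 [ 0.5811 -0.0674  0.0861] [ 3.3  2.3 11.5] along 3.1 across 2.6 [ 0.62 -0.41 -0.08] yaw -64.2
19.6 [ 0.5811 -0.0674  0.0861] [ 2.2  1.7 12.1] along 2.1 across 1.7 [ 0.62 -0.43 -0.09] yaw -64.1
```

jog_arm(delta_pos=[[-0.1,0.2,0],[-0.18,0.45,0],[-0.22,0.7,0],[-0.25,0.93,0],[-0.27,1.18,0],[-0.27,1.4,0],[-0.25,1.65,0],[-0.2,1.9,0],[-0.2,1.9,0]], turn=[[0,0,-0.087],[0,0,-0.175],[0,0,-0.262],[0,0,-0.349],[0,0,-0.436],[0,0,-0.524],[0,0,-0.611],[0,0,-0.698],[0,0,-0.698]])

```text
clock: 20.35
position: [0.5807, -0.0656, 0.086]
orientation: [0.433, -0.558, 0.56, -0.434]
force: [2.6, 1.8, 12.7]
opening: 0.0232
```

```bash
python3 o.py; python3 - <<'E'
from h import *
import pickle
w=snap('wrist','w10.png');pickle.dump(w,open('w10.pkl','wb'))
s=snap('scene','s10.png')
cv2.imwrite('pics/c14.png',cv2.resize(s['frame'][120:250,170:290,::-1],None,fx=4.5,fy=4.5,interpolation=cv2.INTER_CUBIC))
E
```

```text
20.4 [ 0.5807 -0.0656  0.086 ] [ 1.7  2.6 11.8] along 2.9 across 1.1 [ 0.61 -0.34 -0.1 ] yaw -104.2
20.45 [ 0.5807 -0.0656  0.0861] [ 0.2  1.6 11.5] along 1.6 across -0.2 [ 0.63 -0.38 -0.14] yaw -104.1
20.5 [ 0.5807 -0.0656  0.0861] [ 1.7  1.9 11.9] along 2.2 across 1.2 [ 0.56 -0.35 -0.1 ] yaw -104.1
```

View pics/w10.png

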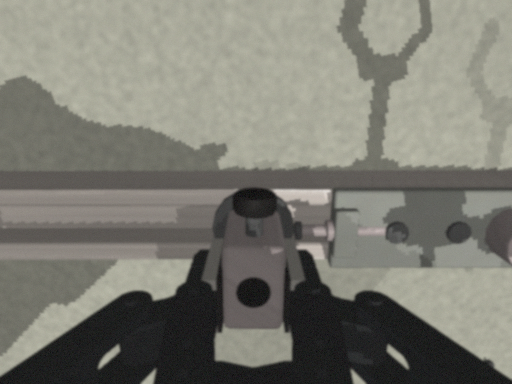

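View pics/c14.png

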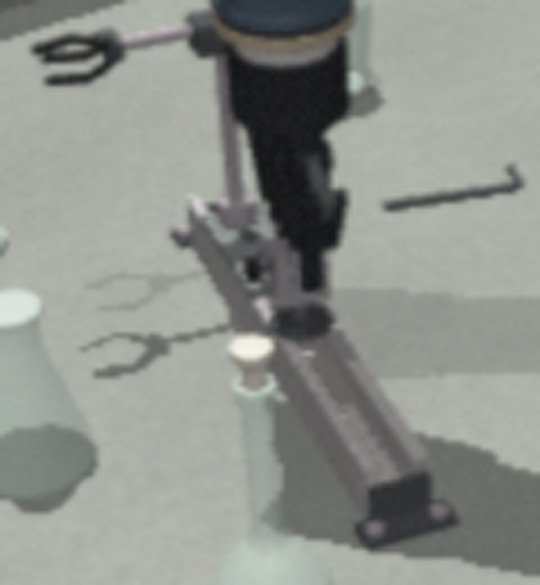

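The wrist view now shows the stop screw tip at about (300,231), next to the plate edge at about (292,225). I'll enlarge that.

```bash
python3 - <<'E'
import cv2
a=cv2.imread('pics/w10.png')
cv2.imwrite('pics/c15.png',cv2.resize(a[170:280,200:370],None,fx=4.6,fy=4.6,interpolation=cv2.INTER_CUBIC))
E
```

```text
(no output)
```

View pics/c15.png

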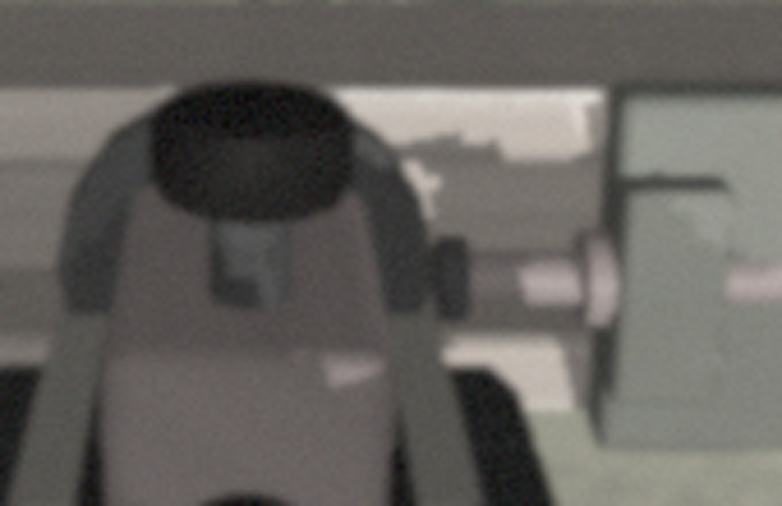

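jog_arm(delta_pos=[[0,0,0.5],[0,0,1],[0,0,1.5],[0,0,2],[0,0,2],[0,0,2]], turn=[[0,0,0],[0,0,0],[0,0,0],[0,0,0],[0,0,0],[0,0,0]])

```text
clock: 21.1
position: [0.5806, -0.0656, 0.088]
orientation: [0.434, -0.557, 0.559, -0.436]
force: [3.7, 1.6, 9.5]
opening: 0.0226
```

```bash
python3 o.py
```

```text
21.15 [ 0.5807 -0.0656  0.088 ] [3.1 2.3 9.8] along 3.0 across 2.5 [ 0.5  -0.56 -0.02] yaw -104.1
21.2 [ 0.5807 -0.0656  0.088 ] [2.5 1.3 8.9] along 1.9 across 2.1 [ 0.47 -0.54  0.01] yaw -104.1
21.25 [ 0.5806 -0.0656  0.088 ] [2.3 2.4 8.9] along 2.9 across 1.7 [ 0.53 -0.54 -0.06] yaw -104.1
```

jog_arm(delta_pos=[[0.3,-0.1,0.3],[0.5,-0.1,0.7],[0.5,-0.1,1.0],[0.5,-0.1,1.0]], turn=[[0,0,0],[0,0,0],[0,0,0],[0,0,0]])

```text
clock: 21.58
position: [0.5807, -0.0656, 0.0887]
orientation: [0.434, -0.557, 0.559, -0.435]
force: [2.0, 1.8, 8.8]
opening: 0.0231
```

```bash
python3 o.py
```

```text
21.6333 [ 0.5807 -0.0656  0.0887] [1.9 2.1 7.9] along 2.5 across 1.3 [ 0.54 -0.39 -0.05] yaw -104.1
21.6833 [ 0.5807 -0.0656  0.0887] [2.5 2.5 7.6] along 3.0 across 1.8 [ 0.46 -0.37 -0.07] yaw -104.1
21.7333 [ 0.5807 -0.0656  0.0887] [2.3 2.2 7.1] along 2.7 across 1.7 [ 0.53 -0.33 -0.08] yaw -104.1
```

jog_arm(delta_pos=[[0,0,0.3],[0,0,0.6],[0,0,0.6],[0,0,0.6]], turn=[[0,0,0],[0,0,0],[0,0,0],[0,0,0]])

```text
clock: 22.07
position: [0.5806, -0.0655, 0.0888]
orientation: [0.434, -0.557, 0.559, -0.435]
force: [5.6, -0.0, 2.7]
opening: 0.023
```

```bash
python3 o.py
```

```text
22.1167 [ 0.5806 -0.0655  0.0888] [5.6 0.2 4. ] along 1.5 across 5.4 [ 0.02 -1.16  0.02] yaw -104.1
22.1667 [ 0.5806 -0.0655  0.0888] [ 5.1 -0.4  4. ] along 0.8 across 5.1 [-0.01 -1.15  0.04] yaw -104.1
22.2167 [ 0.5806 -0.0656  0.0888] [5.6 0.6 3.4] along 2.0 across 5.3 [-0.05 -1.17 -0.06] yaw -104.1
```

jog_arm(delta_pos=[[0.4,-0.1,0.1],[0.8,-0.2,0.2],[0.8,-0.2,0.3],[0.8,-0.2,0.3]], turn=[[0,0,0],[0,0,0],[0,0,0],[0,0,0]])

```text
clock: 22.55
position: [0.5807, -0.0655, 0.0888]
orientation: [0.435, -0.557, 0.558, -0.435]
force: [5.1, -2.1, 3.4]
opening: 0.0229
```

```bash
python3 o.py
```

```text
22.6 [ 0.5806 -0.0656  0.0888] [ 4.7 -1.8  4.9] along -0.7 across 5.0 [-0.42 -1.15 -0.03] yaw -104.1
22.65 [ 0.5807 -0.0655  0.0888] [ 5.3 -2.1  4.4] along -0.7 across 5.7 [-0.39 -1.11 -0.02] yaw -104.1
22.7 [ 0.5807 -0.0655  0.0888] [ 5.2 -0.8  4.2] along 0.5 across 5.2 [-0.32 -1.15 -0.06] yaw -104.1
```

jog_arm(delta_pos=[[0,0,0],[0,0,0],[0,0,0],[0,0,0],[0,0,0],[0,0,0]], turn=[[0,0,0],[0,0,0],[0,0,0],[0,0,0],[0,0,0],[0,0,0]], gripper=36)

```text
clock: 23.2
position: [0.58, -0.0649, 0.0884]
orientation: [-0.435, 0.558, -0.557, 0.435]
force: [0.1, 0.2, -0.3]
opening: 0.0358
```

```bash
python3 o.py; python3 - <<'E'
from h import *
import pickle
w=snap('wrist','w11.png');pickle.dump(w,open('w11.pkl','wb'))
cv2.imwrite('pics/c16.png',cv2.resize(w['frame'][150:300,180:370,::-1],None,fx=4,fy=4,interpolation=cv2.INTER_CUBIC))
E
```

```text
23.25 [ 0.5801 -0.065   0.0885] [ 0.3  0.8 -0.1] along 0.8 across 0.1 [-0.02  0.07 -0.03] yaw -104.1
23.3 [ 0.5801 -0.065   0.0885] [-0.3 -0.6  1.1] along -0.7 across -0.2 [-0.08 -0.02  0.04] yaw -104.1
23.35 [ 0.5802 -0.065   0.0885] [-0.1 -0.3 -0.5] along -0.4 across -0.0 [ 0.01 -0.02 -0.02] yaw -104.1
```

View pics/c16.png

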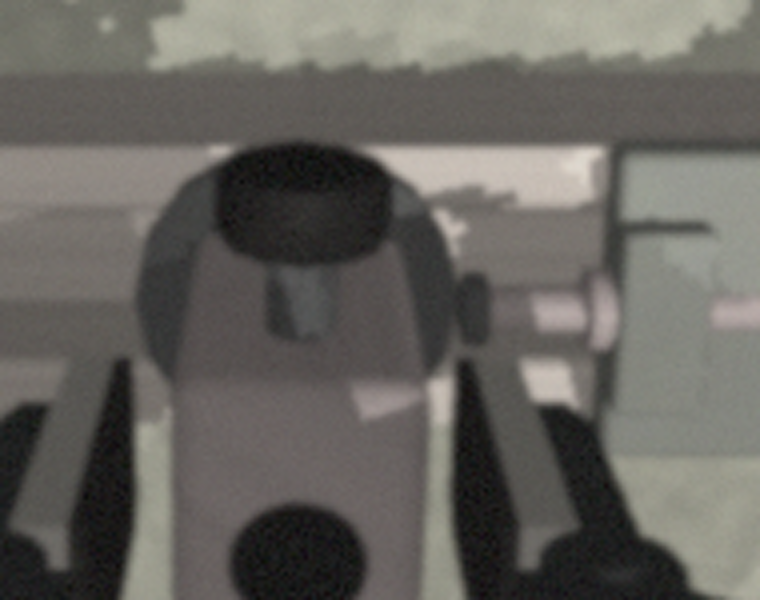

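jog_arm(delta_pos=[[0,0,5],[0,0,15],[0,0,30],[0,0,50],[0,0,75],[0,0,90],[0,0,90],[0,0,90]], turn=[[0,0,0],[0,0,0],[0,0,0],[0,0,0],[0,0,0],[0,0,0],[0,0,0],[0,0,0]])

```text
clock: 24.07
position: [0.5807, -0.0651, 0.1799]
orientation: [0.434, -0.557, 0.558, -0.436]
force: [-0.2, 0.4, -0.1]
opening: 0.0357
```

```bash
python3 o.py; python3 - <<'E'
from h import *
import pickle
w=snap('wrist','w12.png');pickle.dump(w,open('w12.pkl','wb'))
cv2.imwrite('pics/c17.png',cv2.resize(w['frame'][150:300,180:370,::-1],None,fx=4,fy=4,interpolation=cv2.INTER_CUBIC))
E
```

```text
24.1167 [ 0.5803 -0.0648  0.1789] [ 0.1  0.5 -0.4] along 0.5 across 0.0 [-0.02  0.02 -0.04] yaw -104.1
24.1667 [ 0.5799 -0.0647  0.1783] [-0.1 -0.1 -0. ] along -0.1 across -0.1 [-0.01  0.04  0.01] yaw -104.1
24.2167 [ 0.5799 -0.0647  0.178 ] [-0.3  0.6  0.2] along 0.5 across -0.5 [ 0.01 -0.05 -0.02] yaw -104.1
```

View pics/c17.png

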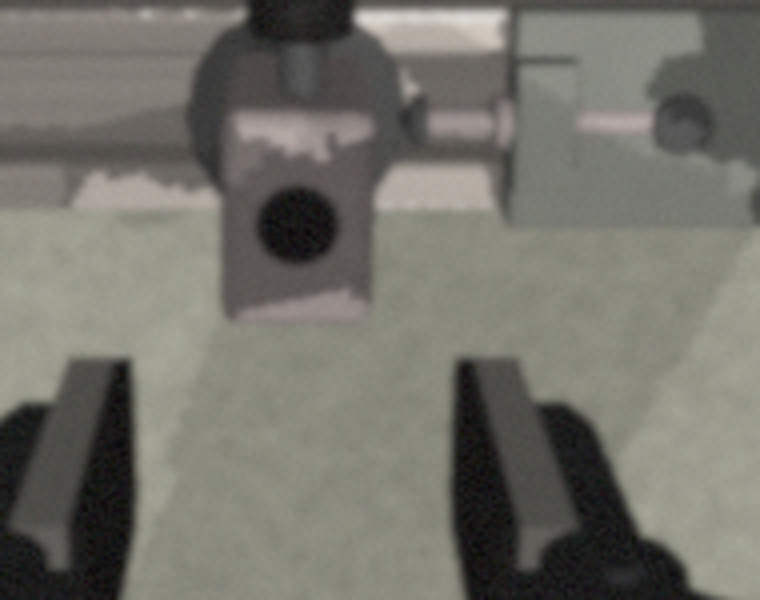

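View pics/w12.png

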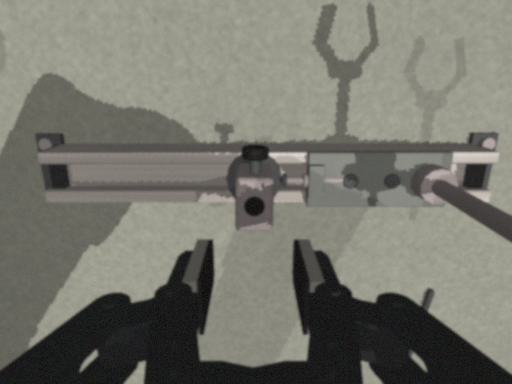

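jog_arm(delta_pos=[[0,0,30],[0,0,60],[-15,20,80],[-30,50,80],[-50,85,80],[-70,120,80],[-80,155,80],[-90,190,80],[-90,220,80],[-90,220,80]], turn=[[0,0,0],[0,0,0],[0,0,0],[0,0,0],[0,0,0],[0,0,0],[0,0,0],[0,0,0],[0,0,0],[0,0,0]])

```text
clock: 25.1
position: [0.4892, 0.1621, 0.257]
orientation: [-0.438, 0.557, -0.555, 0.437]
force: [0.5, 0.9, 0.1]
opening: 0.0363
```

```bash
python3 - <<'E'
from h import *
import pickle
d=pickle.load(open('s0.pkl','rb'))
t=snap('top','t13.png');s=snap('scene','s13.png')
pickle.dump((t,s),open('s13.pkl','wb'))
a=np.vstack([d['top']['frame'][160:220,215:355],t['frame'][160:220,215:355]])
cv2.imwrite('pics/c18.png',cv2.resize(a[:,:,::-1],None,fx=4.9,fy=4.9,interpolation=cv2.INTER_CUBIC))
cv2.imwrite('pics/c19.png',cv2.resize(s['frame'][95:245,150:290,::-1],None,fx=4,fy=4,interpolation=cv2.INTER_CUBIC))
# carriage shift by phase correlation on carriage patch (away from the foot)
A=cv2.cvtColor(d['top']['frame'],cv2.COLOR_RGB2GRAY).astype(np.float32);B=cv2.cvtColor(t['frame'],cv2.COLOR_RGB2GRAY).astype(np.float32)
sl=np.s_[178:215,298:342]
print('top',cv2.phaseCorrelate(A[sl].copy(),B[sl].copy(),cv2.createHanningWindow((44,37),cv2.CV_32F)))
A=cv2.cvtColor(d['scene']['frame'],cv2.COLOR_RGB2GRAY).astype(np.float32);B=cv2.cvtColor(s['frame'],cv2.COLOR_RGB2GRAY).astype(np.float32)
sl=np.s_[150:195,205:237]
print('scene',cv2.phaseCorrelate(A[sl].copy(),B[sl].copy(),cv2.createHanningWindow((32,45),cv2.CV_32F)))
print(manip.observe()['clock'],manip.observe()['position'])
E
```

```text
top ((0.37873854853069133, -0.03337503252726037), 1.013594380484687)
scene ((-0.048552170815444384, 0.7509180259789261), 0.8018625020980835)
25.2 [0.48983448 0.15617467 0.25780754]
```

View pics/c18.png

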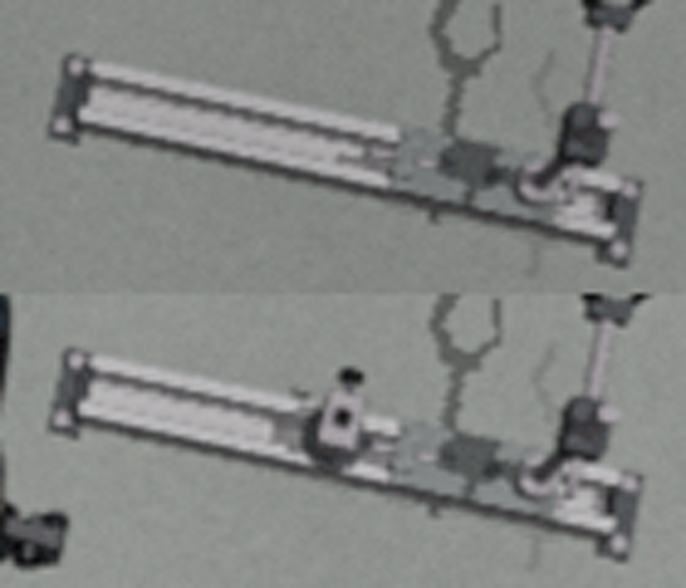

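View pics/c19.png

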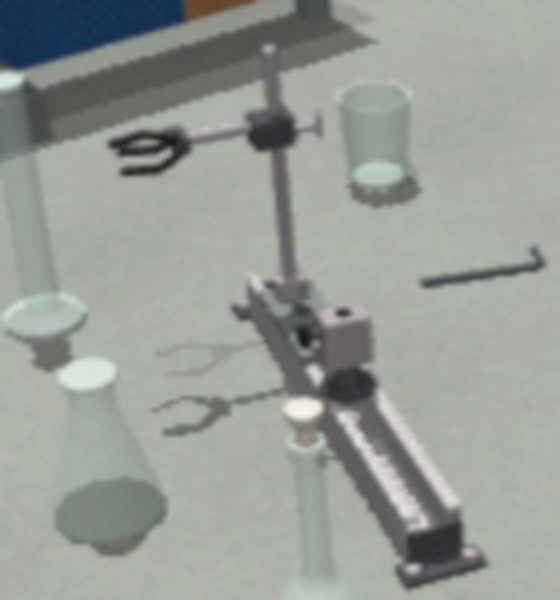

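View pics/s13.png

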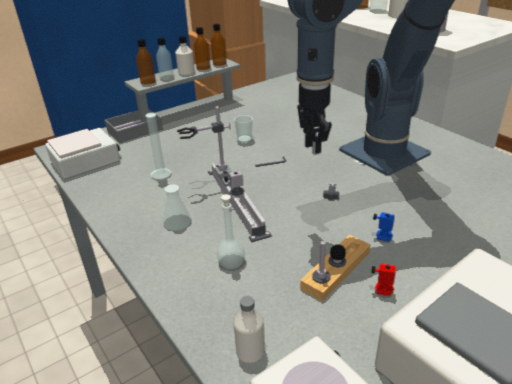

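```bash
python3 - <<'E'
from h import *
import pickle
d=pickle.load(open('s0.pkl','rb')); t,s=pickle.load(open('s13.pkl','rb'))
def al(A,B,sl):
    A=cv2.cvtColor(A,cv2.COLOR_RGB2GRAY).astype(np.float32);B=cv2.cvtColor(B,cv2.COLOR_RGB2GRAY).astype(np.float32)
    W=np.eye(2,3,dtype=np.float32)
    cc,W=cv2.findTransformECC(A[sl].copy(),B[sl].copy(),W,cv2.MOTION_TRANSLATION,(3,200,1e-6),None,3)
    return np.round(W[:,2],2),round(cc,3)
for nm,sl in dict(carr_boss_rod=np.s_[178:200,326:342],carr_plate=np.s_[184:206,292:330],railR=np.s_[193:216,330:350],railL=np.s_[168:192,222:250],stub=np.s_[165:210,143:178],red=np.s_[200:222,110:135],flask=np.s_[118:160,200:310],blue=np.s_[248:268,150:175],cyl=np.s_[130:170,355:400]).items():
    try: print('top',nm,al(d['top']['frame'],t['frame'],sl))
    except Exception as e: print(nm,'x')
for nm,sl in dict(carriage=np.s_[160:182,206:228],rod=np.s_[105:165,205:235],railend=np.s_[220:242,240:275],flask=np.s_[180:232,160:192],vol=np.s_[192:272,215:248],block=np.s_[238:300,300:350]).items():
    try: print('scene',nm,al(d['scene']['frame'],s['frame'],sl))
    except Exception as e: print(nm,'x')
E
```

```text
top carr_boss_rod (array([0.02, 0.02], dtype=float32), 1.0)
top carr_plate (array([ 0.02, -0.01], dtype=float32), 0.999)
top railR (array([0.03, 0.  ], dtype=float32), 1.0)
top railL (array([-0.  , -0.01], dtype=float32), 1.0)
top stub (array([ 0.85, -5.27], dtype=float32), 0.152)
top red (array([-0.02, -0.03], dtype=float32), 0.999)
top flask (array([-0.01, -0.29], dtype=float32), 0.872)
blue x
top cyl (array([0.02, 0.01], dtype=float32), 0.999)
scene carriage (array([-0.14,  0.09], dtype=float32), 0.904)
scene rod (array([0., 0.], dtype=float32), 1.0)
scene railend (array([0.01, 0.  ], dtype=float32), 1.0)
scene flask (array([ 0.01, -0.03], dtype=float32), 0.999)
scene vol (array([0.12, 0.47], dtype=float32), 0.903)
scene block (array([-0.18,  0.09], dtype=float32), 0.847)
```

```bash
python3 - <<'E'
from h import *
print(manip.sign_off(), manip.observe()['clock'])
E
```

```text
the job is handed in; nothing more can be done
the job is handed in; nothing more can be done
```

The foot stands locked in the rail and appears to bear on the stop screw. I let go of it, backed the arm well clear and handed the job in at about 25 s of the 67 s allowed.

**What I did**
- I took the steel foot with the two flats from the block pocket nearest the robot and lowered its head into the slot with no side force.
- I slid it along until the stop tip answered at about 3 N, which is roughly 1.4 mm into its spring. The highest sliding force I read was 4.3 N.
- I pressed it down about 6.4 mm (about 14.5 N) and twisted it 90° clockwise about its own axis, with almost no twisting moment. I then eased it up until the teeth caught; the upward force dropped sharply and the foot stopped rising about 3 mm down.

**Last checks**
- The final wrist picture shows the foot upright and turned a quarter turn, with its plate against the stop tip and no visible gap.
- The carriage plate and boss moved less than 0.1 px in the top camera. The rail, the conical flask, the measuring cylinder and the red foot matched their first pictures too.

**Checks that were weak or disagreed**
- I did not measure the tip force after letting go. That it still bears on the stop rests on the pictures and on the force readings before I opened the fingers.
- Once the teeth had caught, about 5 N of sideways force stayed on the tool. It did not ease when I nudged the arm, and it was gone as soon as the fingers opened.
- A first, coarser carriage comparison gave shifts of 0.4 to 0.75 px. Its area probably took in other changes in the picture, because the finer comparison on the carriage alone showed no shift.
- The picture comparisons failed or matched poorly for the stub rod, blue foot, volumetric flask and block. The overview picture shows them all where they were.

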